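Put the washed-up baking things away

ROBOT

A 7-joint arm with a two-finger parallel gripper is mounted at the origin on the work surface. World frame = base frame: x ahead of the robot, y to its left, z up, the work surface at z = 0. Lengths are in m, angles in rad, forces in N, time in s.
With the tool pointing down it reaches from about 0.425 to 0.875 m from the base axis. Payload 4.7 kg.
Tool frame: the origin (TCP) lies at the very end of the fingers, on their centre line; the grasp point (between the pads) lies 19 mm behind it (grip_point_offset is the distance from the TCP to the grasp point, in m); x points along the fingers, z is the direction in which the jaws open and shut, and the axes are right-handed (so a half turn about x gives the same grasp; the last joint's range is limited). The gripper opens to 87 mm and grips with 3 to 60 N. Pads are 19 mm wide; open, the fingers measure 117 mm over their backs; the gripper's body (75 mm by 190 mm) begins 51 mm behind the grasp point.
Start: joints at [-1.158, 0.321, -0.07, 1.45, 0.023, 1.371, -0.057], TCP at [0.252, 0.599, 0.223] pointing down, gripper open.
Joint ranges: [-2.86, 2.86], [-0.3, 2.09], [-1.38, 1.24], [0.06, 2.45], [-1.56, 4.7], [0.09, 2.05], [-2.69, 2.69]. Speed limits (rad/s): [2.57, 2.57, 3.14, 3.14, 3.14, 3.14, 3.14].

INTERFACE

Orientations are given as a rotation vector (axis times angle).
In Python, from bench import get_state, get_image, calibration, close_job, grip_point_offset gives the robot as it stands.
- The arm moves only by the tool play_rows, never from a script. Its argument "targets" is a list of rows, each an object with "claw": the closure, from 0 (fully open) to 1 (shut); "linear": the shift along the tool's x, y, z as a fraction of full scale, a list of three; "rotation": the turn, a rotation vector about the tool's x, y, z as a fraction of full scale, a list of three. In form: [{"claw": claw, "linear": [x, y, z], "rotation": [wx, wy, wz]}, ...]. A call has 1 to 10 rows; each row shifts and turns the pose as measured when the row begins, along the tool's axes as they then stand; what a row does not reach is not made up. Full scale, the value 1, is 2.5 cm for a shift and 90 degrees for a turn. A row lasts 1/12 s, in which the tool goes at most 41.7 mm and 7.16 degrees, less where a joint would pass 70% of its speed; a pose out of reach is approached as far as the arm can. A call with a number of a shift or a turn outside -1 to 1 is refused whole. A call with a gripper value outside its range is refused whole. The fingers move at their own pace and stop on an object; "newtons" is the grip in N (left out, the last holds). Time passes only in rows, so rows that do not move let the fingers close. It gives the time, the measured TCP pose, the force and the opening at its end, in the units of the state.
- get_state(): the state, without advancing time (a new reading comes with each control period).
- get_image(name): name is "scene" or "side" or "wrist"; returns the picture (420x560x3 uint8, blue, green, red); there is no depth.
- calibration(name): a dict with "fx", "fy", "cx", "cy" (pixels), "rvec" (rotation vector, rad) and "tvec" (3), from world to camera coordinates, as OpenCV has them; the wrist camera has in their place "hand_eye" (4x4, takes a point from camera to tool coordinates, whose origin is the TCP and whose axes are the tool frame's). Camera axes: x right, y down, z forward; pixel columns grow to the right and rows downward; lengths in m; the calibration is good to about 2 mm. A picture is of the moment at which its call begins: read the wrist's pose just before it. calibration takes no time and is no camera call.
- close_job(): hands the job in, once; it reports no verdict.
The state is a dict: "time": time; "joint_positions": joint angles; "qd": joint speeds; "joint_torque": joint torques, N m; "position": TCP position; "tool_rot": TCP orientation; "ft_force": force on the tool from outside, world axes, zero at the start; "torque": the same for the moment, N m; "grip_width": opening from 0.0 (shut) to 1.0 (fully open).
Only numpy, scipy, OpenCV 4.12 (cv2) and the standard library are available. Lean on these libraries where they do the work, as an engineer would, in place of code of your own. Each camera call takes 0.05 s, during which the arm holds its last target. There are 200 camera calls.

TASK

The washing-up needs tidying: set the drying stand's stiff backrest to 25 degrees back from upright and let go of it, then take the breakfast board out of its rack and lean it to dry, centred and flat against the backrest, with its long lower edge on the base behind the front lip. Also gather every copper mould standing on the worktop into one upright nested stack in the steel holder cup on the turntable, lowering each gently until it just sits and never pressing or dropping it so that it wedges. Leave the other kitchen things where they are.

Things in the scene. Friction and masses are not known exactly. Their poses are not given: they have to be found in the camera images.
- holder: Steel cup fixed upright on the middle of the turntable, of exactly the same shape and size as the copper moulds, 90 mm high; holds the stack. Origin: centre of its underside, 20 mm above the worktop; z up through its open mouth. The first mould sits with its foot about 34 mm above this origin.
- mould1: Tapered round copper mould, open on top, 90 mm high, loose; Origin: centre of underside, z up. Foot 44 mm across, widening to 57 at 58 mm up; above 62 mm a straight collar, 64 mm outer, for gripping. Walls 3 mm, heavy 20 mm thick base, about 0.13 kg. Inside another it sits by its own weight with its foot about 34 mm above the other's; pressing wedges it deeper. Starts on the worktop; may be absent.
- mould2: Tapered round copper mould, open on top, 90 mm high, loose; Origin: centre of underside, z up. Foot 44 mm across, widening to 57 at 58 mm up; above 62 mm a straight collar, 64 mm outer, for gripping. Walls 3 mm, heavy 20 mm thick base, about 0.13 kg. Inside another it sits by its own weight with its foot about 34 mm above the other's; pressing wedges it deeper. Starts on the worktop; may be absent.
- mould3: Tapered round copper mould, open on top, 90 mm high, loose; Origin: centre of underside, z up. Foot 44 mm across, widening to 57 at 58 mm up; above 62 mm a straight collar, 64 mm outer, for gripping. Walls 3 mm, heavy 20 mm thick base, about 0.13 kg. Inside another it sits by its own weight with its foot about 34 mm above the other's; pressing wedges it deeper. Starts on the worktop; may be absent.
- mould4: Tapered round copper mould, open on top, 90 mm high, loose; Origin: centre of underside, z up. Foot 44 mm across, widening to 57 at 58 mm up; above 62 mm a straight collar, 64 mm outer, for gripping. Walls 3 mm, heavy 20 mm thick base, about 0.13 kg. Inside another it sits by its own weight with its foot about 34 mm above the other's; pressing wedges it deeper. Starts on the worktop; may be absent.
- turntable: Low wooden turntable, disc 160 mm across, top 20 mm above the worktop; does not turn or move. Origin: centre of its underside on the worktop.
- stand: Fixed drying stand: dark wooden base, x -60 to +90 mm, 180 mm wide (y), top 20 mm above the worktop, with a front lip 14 mm high from x = -42 to -34 mm. Origin on the worktop below the backrest's hinge line (25 mm above the worktop); z up, x from the front lip to the rear, y along the hinge.
- backrest (a joint): Backrest angle, rad: 0 upright, grows as it leans to the stand's rear; range -0.05 to 1.1; 25 degrees = 0.436. Stiff friction hinge (0.5 N m), stays where left. Two aluminium slats 10 mm thick, 20 wide, 120 long from the hinge line, centred 62 mm to each side, joined by a round steel crossbar; open between the slats above and below the bar.
- backrest_bar (a point): Middle of the backrest's crossbar, 80 mm from the hinge line along the slats; bar 12 mm thick, 104 mm free between the slats, along y. Axes turn with the backrest: z along the slats away from the hinge, x square to the slats, to the rear.
- rack: Small wooden slotted rack, fixed: base 70 x 160 x 15 mm, four posts that reach 65 mm above the worktop and leave a slot 16 mm wide along y. Origin: centre of the underside, z up, x across the slot.
- board: Olive-wood breakfast board, 12 mm thick (x), 150 mm wide (y), 140 mm tall (z), loose, about 0.2 kg; stands on its long edge in the rack's slot, 15 mm above the worktop. Origin: centre of that lower edge face; z up the board, x square to its faces.
- jar: Bystander: white ceramic jar of pie weights, 72 mm across, 115 mm high, among the moulds. Origin: centre of its underside.
- pin: Bystander: wooden rolling pin, 380 mm long along y, 46 mm thick, at the back. Origin: below its middle.
- matroll: Bystander: rolled-up green silicone mat, 200 mm long along y, 44 mm thick, behind the stand. Origin: below its middle.
- scraper: Bystander: steel bench scraper lying flat, about 110 x 130 mm, 22 mm high. Origin: on the worktop in the handle's region.
- bowl: Bystander: white bowl, 130 mm across, 60 mm high. Origin: centre of its underside.
- spoon: Bystander: wooden spoon, 200 mm long, lying. Origin: below its middle.
Mind the look-alikes: they are no part of the job. What is shaped like the mould1 but blue is not meant.

How it is judged:
On the way, in this order (a step that is already met when the one before it is completed fails the run):
1. the backrest stands 25 degrees (within 5.7) back from upright and holds with the hand off it (value of joint backrest between 0.336 and 0.536 rad and contact force between backrest and the fingers below 0.3 N and velocity of joint backrest between -0.03 and 0.03 rad/s), for 0.5 s.
2. the board leans on the backrest, foot behind the lip, let go (value of joint backrest between 0.336 and 0.536 rad and x of board in the frame of stand between -0.034 and 0.012 m and y of board in the frame of stand between -0.03 and 0.03 m and z of board in the frame of stand between 0.012 and 0.032 m and angle between the z axis of board and the z axis of backrest_bar, either way round below 0.21 rad and angle between the x axis of board and the x axis of backrest_bar, either way round below 0.21 rad and contact force between board and the fingers below 0.3 N and linear speed of board below 0.02 m/s), for 0.3 s.
At the end, for the whole second after the job is handed in: Backrest 25 deg back (within 5.7); board on the base behind the lip, within 30 mm of the middle and 12 deg of the backrest's plane, let go, at rest; all present moulds upright (5.7 deg) in one nested stack, in the holder cup, axes within 10 mm, no foot above 168 mm (all of step 2 and horizontal distance between each of mould1, mould2, mould3, mould4 and holder below 0.01 m and angle between each of mould1, mould2, mould3, mould4's own z axis and vertical below 0.1 rad and height (world z) of mould1 between 0.045 and 0.168 m and linear speed of each of mould1, mould2, mould3, mould4 below 0.02 m/s and height (world z) of mould2 between 0.045 and 0.168 m and height (world z) of mould3 between 0.045 and 0.168 m and height (world z) of mould4 between 0.045 and 0.168 m); the robot touches nothing.
It fails at once if a mould pressed or dropped onto another with more than 60 N (contact force between holder and mould1 above 60 N or contact force between any of holder, mould1 and mould2 above 60 N or contact force between any of holder, mould1, mould2 and mould3 above 60 N or contact force between any of holder, mould1, mould2, mould3 and mould4 above 60 N).
It fails at once if a bystander shoved more than 80 mm (distance of any of jar, pin, matroll, scraper, bowl, spoon from where it was at the start of the episode above 0.08 m).
It fails at once if the jar knocked over (angle between jar's own z axis and vertical above 0.6 rad).
Of mould1, mould2, mould3, mould4 only 3 to 4 are there at a start; the rules pass over those that are not, and their reading is None.
At some moment in a run one of mould1, mould2, mould3, mould4 may be knocked a few centimetres aside while the robot is not near it.
It also fails if it takes over 210 s, if anything falls off the work surface, if the arm or the gripper's body presses on something with over 40 N, if the wrist force passes 120 N, or if a joint passes its speed limit or range.

## Working session

There is one attempt and no reset: what is moved stays moved. The work goes in short steps, Python scripts to look and compute and a tool call to move; the robot and the scene stay as the last step left them, time stands still between calls to the robot, and variables do not carry over. Pictures are saved under pics/ and viewed, about 12 in all and at most 16, crops included, and the job is handed in when it is done.

Besides the shell and the picture viewer there is one more tool, called after "Call:" as name([rows], argument=value, ...), one row to a line, values as JSON. play_rows: Moves the arm, as the interface text tells. Shift numbers are shares of 2.5 cm and turn numbers shares of 90 degrees, none past 1 either way. Its arguments: {"type":"object","properties":{"targets":{"type":"array"},"newtons":{"type":"number"}},"required":["targets"]}

```bash
mkdir -p pics; ls; python3 - <<'E'
from bench import *
import cv2
print(get_state(), grip_point_offset)
for n in ("scene","side","wrist"):
    print(n,calibration(n)); cv2.imwrite(f"pics/{n}0.png",get_image(n))
E
```

```text
pics
{'time': 0.0, 'joint_positions': array([-1.15787231,  0.32184787, -0.07009444,  1.45168359,  0.02261677,
        1.37081206, -0.05689659]), 'qd': array([-0.00056068,  0.0004686 ,  0.00073468,  0.00263085, -0.00010397,
        0.00087831, -0.00041329]), 'joint_torque': array([ 8.25380466e-04, -4.91289139e+01, -4.03392361e-01, -3.12528312e+01,
       -6.38298341e-02,  4.39305918e-02,  1.84798878e-04]), 'position': array([0.25224489, 0.59844666, 0.22144114]), 'tool_rot': array([-0.91181401,  1.37347708,  0.9098737 ]), 'ft_force': array([-0.01116412,  0.22263391,  0.02959362]), 'torque': array([-0.03275957, -0.04461792,  0.00991205]), 'grip_width': 1.0005446064217338} 0.0187
scene {'fx': 393.9364797397594, 'fy': 393.9364797397594, 'cx': 278.26079349771226, 'cy': 210.5524034173045, 'rvec': array([ 1.04431323,  2.60709395, -0.8169694 ]), 'tvec': array([ 0.36123091, -0.22616588,  1.37640936])}
side {'fx': 542.0365366202939, 'fy': 542.0365366202939, 'cx': 269.6405848807888, 'cy': 201.07614348953368, 'rvec': array([ 0.83154516, -2.46093971,  1.17359241]), 'tvec': array([0.38261947, 0.28609786, 1.6126952 ])}
wrist {'fx': 297.10997759397753, 'fy': 297.10997759397753, 'cx': 280.4734888429836, 'cy': 205.13661979764038, 'hand_eye': array([[ 2.04100204e-05, -2.56035814e-01,  9.66667296e-01,
        -1.61422534e-01],
       [ 5.75767444e-04, -9.66667133e-01, -2.56035783e-01,
         6.91066503e-02],
       [ 9.99999834e-01,  5.61801254e-04,  1.27687390e-04,
        -1.63143783e-03],
       [ 0.00000000e+00,  0.00000000e+00,  0.00000000e+00,
         1.00000000e+00]])}
```

View pics/scene0.png

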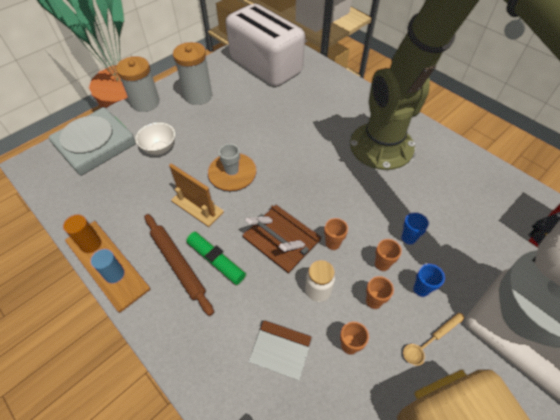

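View pics/side0.png

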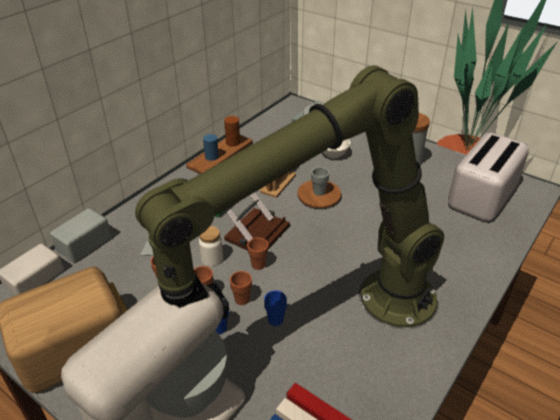

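The scene shows the copper moulds at about (336,234), (388,255), (378,292) and (354,337). The blue look-alikes are at (415,228) and (428,281). The jar is at (320,280), the stand at (282,238), the rack and board at (196,195), and the holder at (230,160).

```bash
cat > h.py <<'E'
from bench import *
import cv2, numpy as np
from scipy.spatial.transform import Rotation as R
def cam(n):
    c=calibration(n); K=np.array([[c['fx'],0,c['cx']],[0,c['fy'],c['cy']],[0,0,1]])
    if n=='wrist':
        s=get_state(); T=np.eye(4); T[:3,:3]=R.from_rotvec(s['tool_rot']).as_matrix(); T[:3,3]=s['position']
        E=T@c['hand_eye']; E=np.linalg.inv(E); return K,E[:3,:3],E[:3,3]
    return K,R.from_rotvec(c['rvec']).as_matrix(),np.array(c['tvec'])
def px(C,P):
    K,r,t=C; q=(np.atleast_2d(P)@r.T+t)@K.T; return q[:,:2]/q[:,2:]
def onz(C,uv,z):
    K,r,t=C; d=r.T@np.linalg.inv(K)@np.array([*uv,1.]); o=-r.T@t; return o+d*(z-o[2])/d[2]
def tri(*obs):  # (C,uv) pairs
    A=np.zeros((3,3));b=np.zeros(3)
    for (K,r,t),uv in obs:
        d=r.T@np.linalg.inv(K)@np.array([*uv,1.]);d/=np.linalg.norm(d);o=-r.T@t;M=np.eye(3)-np.outer(d,d);A+=M;b+=M@o
    return np.linalg.solve(A,b)
def crop(im,x0,y0,x1,y1,s): return cv2.resize(im[y0:y1,x0:x1],None,fx=s,fy=s,interpolation=cv2.INTER_CUBIC)
def axes():
    s=get_state(); return s['position'],R.from_rotvec(s['tool_rot']).as_matrix()
E
python3 - <<'E'
from h import *
C=cam('scene')
im=cv2.imread('pics/scene0.png')
cv2.imwrite('pics/s0c.png',crop(im,140,120,460,360,2.5))
for n,uv,z in [('m1',(336,226),.09),('m2',(388,247),.09),('m3',(378,285),.09),('m4',(354,330),.09),('jar',(320,268),.115),('holder',(230,152),.11),('table',(232,170),.02),('stand',(282,238),.02),('rack',(197,205),.0),('base',(385,150),0),('blue',(415,221),.09),('blue2',(428,274),.09)]:
    p=onz(C,uv,z); print(n,p.round(3),np.hypot(*p[:2]).round(3))
p,r=axes(); print(r.round(3))
E
```

```text
m1 [0.414 0.142 0.09 ] 0.438
m2 [0.364 0.281 0.09 ] 0.46
m3 [0.469 0.331 0.09 ] 0.574
m4 [0.599 0.363 0.09 ] 0.7
jar [0.55  0.206 0.115] 0.587
holder [ 0.459 -0.257  0.11 ] 0.526
table [ 0.458 -0.263  0.02 ] 0.528
stand [0.519 0.037 0.02 ] 0.52
rack [ 0.62  -0.242  0.   ] 0.666
base [0.007 0.02  0.   ] 0.022
blue [0.244 0.282 0.09 ] 0.373
blue2 [0.354 0.399 0.09 ] 0.533
[[-0.    -0.922  0.388]
 [-0.001  0.388  0.922]
 [-1.    -0.    -0.001]]
```

View pics/s0c.png

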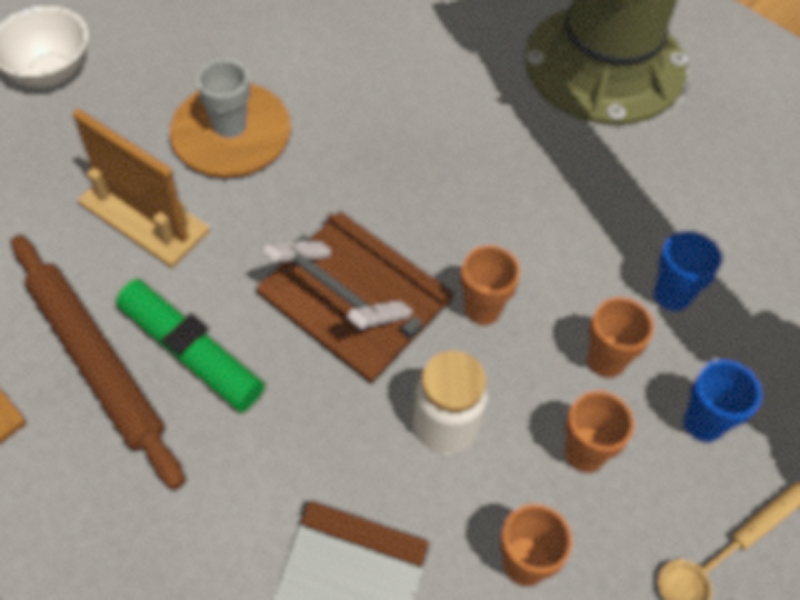

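The picture shows four copper moulds standing among two blue decoys. The stand's lip faces the robot, and the slats are leaning. I'll fit the stand, backrest and rack poses from edge pixels in this crop.

```bash
python3 - <<'E'
from h import *
from scipy.optimize import least_squares
C=cam('scene'); print('cam',(-C[1].T@C[2]).round(3))
f=lambda u,v:np.array([140+u/2.5,120+v/2.5])
cs=[onz(C,f(*q),.02) for q in [(335,213),(449,294),(258,288),(372,376)]]
for c in cs: print(c.round(3))
loc=np.array([[-.06,-.09],[-.06,.09],[.09,-.09],[.09,.09]])
def st(p,l): c,s=np.cos(p[2]),np.sin(p[2]); return np.array([p[0]+c*l[0]-s*l[1],p[1]+s*l[0]+c*l[1]])
s=least_squares(lambda p:np.concatenate([st(p,l)-c[:2] for l,c in zip(loc,cs)]),[.52,.04,0]); print('stand',s.x,s.fun.round(3)); p=s.x
for th in np.arange(-.05,1.11,.15):
    o=[]
    for y in (-.062,.062):
        for d in (0,.12):
            xy=st(p,(d*np.sin(th),y)); o.append((px(C,[*xy,.025+d*np.cos(th)])[0]-[140,120])*2.5)
    print(round(th,2),np.array(o).round(0).tolist())
rk=[onz(C,f(*q),.015)[:2] for q in [(172,262),(208,228),(78,200)]]
print('rack',[r.round(3) for r in rk],'centre',(rk[1]+rk[2])/2,'yaw',np.arctan2(*(rk[0]-rk[2])[::1]*[-1,1]), 'sizes',np.linalg.norm(rk[0]-rk[1]),np.linalg.norm(rk[0]-rk[2]))
bt=[onz(C,f(*q),.155)[:2] for q in [(76,114),(180,186)]]
print('boardtop',bt,np.mean(bt,0))
print('holder',onz(C,f(223,74),.11), 'tt',onz(C,f(230,129),.02))
for q in [(490,266),(622,322),(600,415),(536,529)]: print('mould',onz(C,f(*q),.09).round(3))
E
```

```text
cam [0.926 0.457 1.005]
[ 0.455 -0.064  0.02 ]
[0.439 0.112 0.02 ]
[ 0.594 -0.048  0.02 ]
[0.577 0.125 0.02 ]
stand [0.50135365 0.02954769 0.09966311] [-0.005 -0.002 -0.006  0.002  0.006 -0.003  0.005  0.003]
-0.05 [[321.0, 251.0], [322.0, 187.0], [403.0, 310.0], [411.0, 249.0]]
0.1 [[321.0, 251.0], [311.0, 198.0], [403.0, 310.0], [400.0, 260.0]]
0.25 [[321.0, 251.0], [300.0, 209.0], [403.0, 310.0], [389.0, 273.0]]
0.4 [[321.0, 251.0], [290.0, 222.0], [403.0, 310.0], [379.0, 286.0]]
0.55 [[321.0, 251.0], [280.0, 236.0], [403.0, 310.0], [369.0, 301.0]]
0.7 [[321.0, 251.0], [272.0, 250.0], [403.0, 310.0], [359.0, 315.0]]
0.85 [[321.0, 251.0], [264.0, 264.0], [403.0, 310.0], [351.0, 329.0]]
1.0 [[321.0, 251.0], [259.0, 277.0], [403.0, 310.0], [345.0, 343.0]]
rack [array([ 0.643, -0.149]), array([ 0.581, -0.158]), array([ 0.671, -0.303])] centre [ 0.6258067  -0.23047465] yaw 0.1811505098510177 sizes 0.06282219513048448 0.1566927231284366
boardtop [array([ 0.63842236, -0.29851812]), array([ 0.61638886, -0.13482955])] [ 0.62740561 -0.21667384]
holder [ 0.45386148 -0.26659254  0.11      ] tt [ 0.46228372 -0.25725971  0.02      ]
mould [0.415 0.143 0.09 ]
mould [0.367 0.286 0.09 ]
mould [0.467 0.336 0.09 ]
mould [0.601 0.366 0.09 ]
```

Fit: stand at about (0.501, 0.030) with yaw 0.1. The backrest is at about 0.73 rad, so it must come up to 0.436. I'll write a planner that prints rows, then head over the stand.

```bash
cat >> h.py <<'E'
def Rdown(yaw): # jaw (tool z) along world yaw, pointing down
    z=np.array([np.cos(yaw),np.sin(yaw),0]);x=np.array([0,0,-1.]);return np.column_stack([x,np.cross(z,x),z])
def plan(pos,Rt,n=None,start=None):
    p,r=start or axes(); pos=np.array(pos,float)
    rv=R.from_matrix(r.T@Rt).as_rotvec(); d=pos-p
    k=max(np.abs(d).max()/.0249,np.degrees(np.linalg.norm(rv))/7.1,np.linalg.norm(d)/.0249); n=n or max(1,int(np.ceil(k)))
    print('n',n,'min',round(k,1),'dist',np.linalg.norm(d).round(4),'turn',np.degrees(rv).round(1))
    for i in range(n):
        ri=r@R.from_rotvec(rv*i/n).as_matrix(); l=ri.T@d/n/.025
        print('{"claw":0,"linear":%s,"rotation":%s}'%(l.round(3).tolist(),(rv/n/(np.pi/2)).round(3).tolist()),end=',\n')
E
python3 - <<'E'
from h import *
plan([.53,.035,.26],Rdown(.1),24)
E
```

```text
n 24 min 25.3 dist 0.6295 turn [61.4 -0.1  0. ]
{"claw":0,"linear":[-0.063, -0.791, -0.686],"rotation":[0.028, -0.0, 0.0]},
{"claw":0,"linear":[-0.063, -0.821, -0.65],"rotation":[0.028, -0.0, 0.0]},
{"claw":0,"linear":[-0.063, -0.849, -0.613],"rotation":[0.028, -0.0, 0.0]},
{"claw":0,"linear":[-0.063, -0.876, -0.574],"rotation":[0.028, -0.0, 0.0]},
{"claw":0,"linear":[-0.063, -0.901, -0.534],"rotation":[0.028, -0.0, 0.0]},
{"claw":0,"linear":[-0.063, -0.924, -0.494],"rotation":[0.028, -0.0, 0.0]},
{"claw":0,"linear":[-0.063, -0.945, -0.452],"rotation":[0.028, -0.0, 0.0]},
{"claw":0,"linear":[-0.063, -0.964, -0.409],"rotation":[0.028, -0.0, 0.0]},
{"claw":0,"linear":[-0.063, -0.981, -0.366],"rotation":[0.028, -0.0, 0.0]},
{"claw":0,"linear":[-0.063, -0.997, -0.322],"rotation":[0.028, -0.0, 0.0]},
{"claw":0,"linear":[-0.063, -1.01, -0.277],"rotation":[0.028, -0.0, 0.0]},
{"claw":0,"linear":[-0.063, -1.021, -0.231],"rotation":[0.028, -0.0, 0.0]},
{"claw":0,"linear":[-0.063, -1.031, -0.186],"rotation":[0.028, -0.0, 0.0]},
{"claw":0,"linear":[-0.063, -1.038, -0.139],"rotation":[0.028, -0.0, 0.0]},
{"claw":0,"linear":[-0.064, -1.043, -0.093],"rotation":[0.028, -0.0, 0.0]},
{"claw":0,"linear":[-0.064, -1.046, -0.046],"rotation":[0.028, -0.0, 0.0]},
{"claw":0,"linear":[-0.064, -1.047, 0.0],"rotation":[0.028, -0.0, 0.0]},
{"claw":0,"linear":[-0.064, -1.046, 0.047],"rotation":[0.028, -0.0, 0.0]},
{"claw":0,"linear":[-0.064, -1.043, 0.094],"rotation":[0.028, -0.0, 0.0]},
{"claw":0,"linear":[-0.064, -1.038, 0.14],"rotation":[0.028, -0.0, 0.0]},
{"claw":0,"linear":[-0.064, -1.03, 0.187],"rotation":[0.028, -0.0, 0.0]},
{"claw":0,"linear":[-0.064, -1.021, 0.232],"rotation":[0.028, -0.0, 0.0]},
{"claw":0,"linear":[-0.064, -1.01, 0.278],"rotation":[0.028, -0.0, 0.0]},
{"claw":0,"linear":[-0.064, -0.996, 0.323],"rotation":[0.028, -0.0, 0.0]},
```

Call:
play_rows([
  {"claw": 0,"linear": [-0.15,-0.79,-0.68],"rotation": [0.07,0,0]},
  {"claw": 0,"linear": [-0.15,-0.86,-0.6],"rotation": [0.07,0,0]},
  {"claw": 0,"linear": [-0.15,-0.92,-0.5],"rotation": [0.07,0,0]},
  {"claw": 0,"linear": [-0.15,-0.96,-0.4],"rotation": [0.07,0,0]},
  {"claw": 0,"linear": [-0.15,-1,-0.28],"rotation": [0.07,0,0]},
  {"claw": 0,"linear": [-0.15,-1,-0.16],"rotation": [0.07,0,0]},
  {"claw": 0,"linear": [-0.15,-1,-0.05],"rotation": [0.07,0,0]},
  {"claw": 0,"linear": [-0.15,-1,0.06],"rotation": [0.07,0,0]},
  {"claw": 0,"linear": [-0.15,-1,0.17],"rotation": [0.07,0,0]},
  {"claw": 0,"linear": [-0.15,-1,0.28],"rotation": [0.05,0,0]},
])

```text
time: 0.98
position: [0.3591, 0.3597, 0.254]
tool_rot: [-0.057, 1.58, 0.047]
ft_force: [0.5, 0.2, 0.8]
grip_width: 1.002
```

Call:
play_rows([
  {"claw": 0,"linear": [0,-0.95,0.3],"rotation": [0,0,0]},
  {"claw": 0,"linear": [0,-0.92,0.4],"rotation": [0,0,0]},
  {"claw": 0,"linear": [0,-0.92,0.4],"rotation": [0,0,0]},
  {"claw": 0,"linear": [0,-0.92,0.4],"rotation": [0,0,0]},
  {"claw": 0,"linear": [0,-0.92,0.4],"rotation": [0,0,0]},
  {"claw": 0,"linear": [0,-0.92,0.4],"rotation": [0,0,0]},
  {"claw": 0,"linear": [0,-0.9,0.45],"rotation": [0,0,0]},
  {"claw": 0,"linear": [0,-0.9,0.45],"rotation": [0,0,0]},
  {"claw": 0,"linear": [0,-0.9,0.45],"rotation": [0,0,0]},
  {"claw": 0,"linear": [0,-0.9,0.45],"rotation": [0,0,0]},
])

```text
time: 1.82
position: [0.4782, 0.1245, 0.254]
tool_rot: [-0.053, 1.581, 0.045]
ft_force: [0.5, 0.2, 0.6]
grip_width: 0.996
```

Call:
play_rows([
  {"claw": 0,"linear": [0,-0.8,0.6],"rotation": [0,0,0]},
  {"claw": 0,"linear": [0,-0.8,0.6],"rotation": [0,0,0]},
  {"claw": 0,"linear": [0,-0.8,0.6],"rotation": [0,0,0]},
  {"claw": 0,"linear": [0,-0.8,0.6],"rotation": [0,0,0]},
  {"claw": 0,"linear": [0,0,0],"rotation": [0,0,0]},
  {"claw": 0,"linear": [0,0,0],"rotation": [0,0,0]},
])

```text
time: 2.32
position: [0.5463, 0.0368, 0.2528]
tool_rot: [-0.047, 1.582, 0.035]
ft_force: [-0.7, 0.9, 0.3]
grip_width: 1.0
```

```bash
python3 - <<'E'
from h import *
p,r=axes(); print(p.round(4),r.round(3).tolist())
im=get_image('wrist'); cv2.imwrite('pics/w1.png',im)
import pickle; pickle.dump(cam('wrist'),open('w1.pkl','wb'))
E
```

```text
[0.5463 0.0368 0.2528] [[-0.011, -0.052, 0.999], [-0.008, 0.999, 0.052], [-1.0, -0.007, -0.011]]
```

View pics/w1.png

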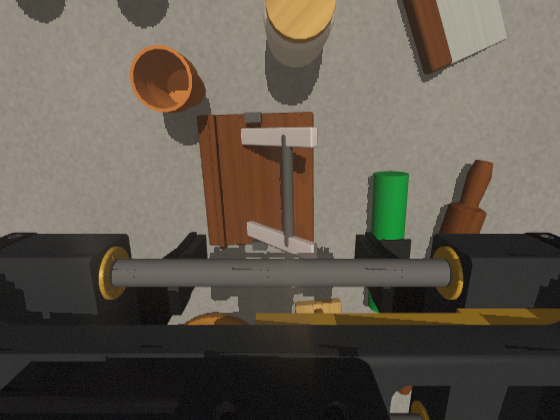

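The wrist view shows the base corners (198,115), (313,112), (209,246), and the bar from (287,146) to about (290,243). Slat A's tip edge runs from (316,128) to (316,146).

```bash
python3 - <<'E'
from h import *
import pickle
from scipy.optimize import least_squares
W=pickle.load(open('w1.pkl','rb')); C=cam('scene')
f=lambda u,v:(140+u/2.5,120+v/2.5)
def wp(p,l):
    c,s=np.cos(p[2]),np.sin(p[2]); return [p[0]+c*l[0]-s*l[1],p[1]+s*l[0]+c*l[1],l[2]]
def bk(th,x,y,s): return (s*np.sin(th)+x*np.cos(th),y,.025+s*np.cos(th)-x*np.sin(th))
def mod(p):
    th=p[3]
    L=[(W,(-.06,.09,.02),(198,115)),(W,(.09,.09,.02),(313,112)),(W,(-.06,-.09,.02),(209,246)),
       (W,bk(th,0,.052,.08),(287,146)),(W,bk(th,0,-.052,.08),(290,243)),
       (W,bk(th,-.005,.072,.12),(316,128)),(W,bk(th,-.005,.052,.12),(316,146)),
       (C,(-.06,-.09,.02),f(335,213)),(C,(-.06,.09,.02),f(449,294)),(C,(.09,.09,.02),f(372,376)),(C,(.09,-.09,.02),f(258,288)),
       (C,bk(th,0,-.062,.12),f(267,253)),(C,bk(th,0,.062,.12),f(351,319))]
    return L
def res(p): return np.concatenate([px(c,wp(p,l))[0]-uv for c,l,uv in mod(p)])
s=least_squares(res,[.5,.03,.1,.73],loss='soft_l1'); print(s.x); print(res(s.x).reshape(-1,2).round(1).tolist())
p=s.x
print('bar',wp(p,bk(p[3],0,0,.08)),'bar@.436',wp(p,bk(.436,0,0,.08)))
np.save('stand.npy',p)
print('m1 rim',onz(W,(162,77),.09))
E
```

```text
[0.49939414 0.0258084  0.07787252 0.78672127]
[[-1.5, -0.2], [1.6, -0.3], [0.0, 0.1], [2.6, 0.5], [1.0, -7.8], [-0.8, -0.6], [-1.0, 2.2], [1.1, -2.5], [1.3, -1.5], [-1.9, 0.7], [-2.6, -1.4], [-0.4, 0.1], [0.1, 0.3]]
bar [np.float64(0.5558658229517399), np.float64(0.030214902477440592), np.float64(0.08149364653909807)] bar@.436 [np.float64(0.5330771202233013), np.float64(0.028436692790979955), np.float64(0.09751585428265774)]
m1 rim [0.41821131 0.14492401 0.09      ]
```

Call:
play_rows([
  {"claw": 0,"linear": [0.93,-0.03,0.06],"rotation": [0,0,0]},
  {"claw": 0,"linear": [0.93,-0.03,0.06],"rotation": [0,0,0]},
  {"claw": 0,"linear": [0.93,-0.03,0.06],"rotation": [0,0,0]},
  {"claw": 0,"linear": [0.93,-0.03,0.06],"rotation": [0,0,0]},
  {"claw": 0,"linear": [0.93,-0.03,0.06],"rotation": [0,0,0]},
  {"claw": 0,"linear": [0.93,-0.03,0.06],"rotation": [0,0,0]},
  {"claw": 0,"linear": [0.93,-0.03,0.06],"rotation": [0,0,0]},
  {"claw": 0,"linear": [0.93,-0.03,0.06],"rotation": [0,0,0]},
  {"claw": 0,"linear": [0,0,0],"rotation": [0,0,0]},
])

```text
time: 3.12
position: [0.5536, 0.0435, 0.0613]
tool_rot: [-0.053, 1.578, 0.055]
ft_force: [-1.4, 0.5, -0.7]
grip_width: 0.998
```

Call:
play_rows([
  {"claw": 1,"linear": [0,0,0],"rotation": [0,0,0]},
  {"claw": 1,"linear": [0,0,0],"rotation": [0,0,0]},
  {"claw": 1,"linear": [0,0,0],"rotation": [0,0,0]},
  {"claw": 1,"linear": [0,0,0],"rotation": [0,0,0]},
  {"claw": 1,"linear": [0,0,0],"rotation": [0,0,0]},
  {"claw": 1,"linear": [0,0,0],"rotation": [0,0,0]},
  {"claw": 1,"linear": [0,0,0],"rotation": [0,0,0]},
  {"claw": 1,"linear": [0,0,0],"rotation": [0,0,0]},
], newtons=15)

```text
time: 3.78
position: [0.5562, 0.0477, 0.0682]
tool_rot: [-0.053, 1.57, 0.062]
ft_force: [-1.0, 0.2, 0.1]
grip_width: 0.481
```

Call:
play_rows([
  {"claw": 1,"linear": [0.1,-0.1,0],"rotation": [0,0,0]},
  {"claw": 1,"linear": [0.05,-0.1,0],"rotation": [0,0,0]},
  {"claw": 1,"linear": [0,0,0],"rotation": [0,0,0]},
  {"claw": 1,"linear": [0,0,0],"rotation": [0,0,0]},
  {"claw": 1,"linear": [0,0,0],"rotation": [0,0,0]},
  {"claw": 1,"linear": [0,0,0],"rotation": [0,0,0]},
])

```text
time: 4.28
position: [0.5536, 0.042, 0.0634]
tool_rot: [-0.052, 1.577, 0.062]
ft_force: [0.4, 0.5, 1.6]
grip_width: 0.132
```

Call:
play_rows([
  {"claw": 1,"linear": [-0.12,0,-0.14],"rotation": [0,0,0]},
  {"claw": 1,"linear": [-0.12,0,-0.14],"rotation": [0,0,0]},
  {"claw": 1,"linear": [-0.1,0,-0.14],"rotation": [0,0,0]},
  {"claw": 1,"linear": [-0.09,0,-0.14],"rotation": [0,0,0]},
  {"claw": 1,"linear": [-0.08,0,-0.14],"rotation": [0,0,0]},
  {"claw": 1,"linear": [-0.07,0,-0.15],"rotation": [0,0,0]},
  {"claw": 1,"linear": [0,0,0],"rotation": [0,0,0]},
])

```text
time: 4.87
position: [0.5389, 0.0406, 0.0762]
tool_rot: [-0.055, 1.557, 0.06]
ft_force: [-1.1, -0.0, 0.9]
grip_width: 0.128
```

Call:
play_rows([
  {"claw": 1,"linear": [-0.06,0,-0.12],"rotation": [0,0,0]},
  {"claw": 1,"linear": [-0.06,0,-0.12],"rotation": [0,0,0]},
  {"claw": 1,"linear": [-0.04,0,-0.12],"rotation": [0,0,0]},
  {"claw": 1,"linear": [0,0,0],"rotation": [0,0,0]},
])

```text
time: 5.2
position: [0.5328, 0.0401, 0.0801]
tool_rot: [-0.056, 1.548, 0.06]
ft_force: [0.2, 0.7, -2.0]
grip_width: 0.132
```

Call:
play_rows([
  {"claw": 0,"linear": [0,0,0],"rotation": [0,0,0]},
  {"claw": 0,"linear": [0,0,0],"rotation": [0,0,0]},
  {"claw": 0,"linear": [0,0,0],"rotation": [0,0,0]},
  {"claw": 0,"linear": [0,0,0],"rotation": [0,0,0]},
  {"claw": 0,"linear": [-0.2,0,0],"rotation": [0,0,0]},
  {"claw": 0,"linear": [-0.8,0,0],"rotation": [0,0,0]},
  {"claw": 0,"linear": [-1,0,0],"rotation": [0,0,0]},
  {"claw": 0,"linear": [-1,0,0],"rotation": [0,0,0]},
  {"claw": 0,"linear": [-1,-0.8,0],"rotation": [0,0,0]},
  {"claw": 0,"linear": [-1,-0.8,0],"rotation": [0,0,0]},
])

```text
time: 6.03
position: [0.5273, 0.0025, 0.2063]
tool_rot: [-0.063, 1.565, 0.064]
ft_force: [1.3, -0.7, -0.4]
grip_width: 0.806
```

```bash
python3 - <<'E'
from h import *
import pickle
p,r=axes(); print(p.round(4),r.round(3).tolist())
W=cam('wrist'); pickle.dump(W,open('w2.pkl','wb')); a=get_image('wrist'); b=get_image('scene')
cv2.imwrite('pics/w2full.png',a)
s=crop(b,150,120,350,270,2); 
cv2.imwrite('pics/c2.png',np.hstack([a[:,100:460],crop(b,160,140,300,280,3)[:420]]))
st=np.load('stand.npy')
def wp(p,l):
    c,s=np.cos(p[2]),np.sin(p[2]); return [p[0]+c*l[0]-s*l[1],p[1]+s*l[0]+c*l[1],l[2]]
C=cam('scene')
for th in (.34,.44,.54):
    P=[wp(st,(.12*np.sin(th),y,.025+.12*np.cos(th))) for y in (-.062,.062)]+[wp(st,(.08*np.sin(th),.052,.025+.08*np.cos(th)))]
    print(th,'wrist',(px(W,P)-[100,0]).round(0).tolist(),'scene',((px(C,P)-[160,140])*3+[360,0]).round(0).tolist())
E
```

```text
[0.5273 0.0025 0.2063] [[0.005, -0.08, 0.997], [0.001, 0.997, 0.08], [-1.0, 0.0, 0.005]]
0.34 wrist [[197.0, 256.0], [200.0, 99.0], [181.0, 115.0]] scene [[652.0, 195.0], [756.0, 274.0], [757.0, 280.0]]
0.44 wrist [[209.0, 254.0], [214.0, 100.0], [190.0, 115.0]] scene [[644.0, 206.0], [748.0, 284.0], [751.0, 287.0]]
0.54 wrist [[221.0, 251.0], [227.0, 100.0], [197.0, 116.0]] scene [[636.0, 217.0], [740.0, 296.0], [746.0, 294.0]]
```

View pics/c2.png

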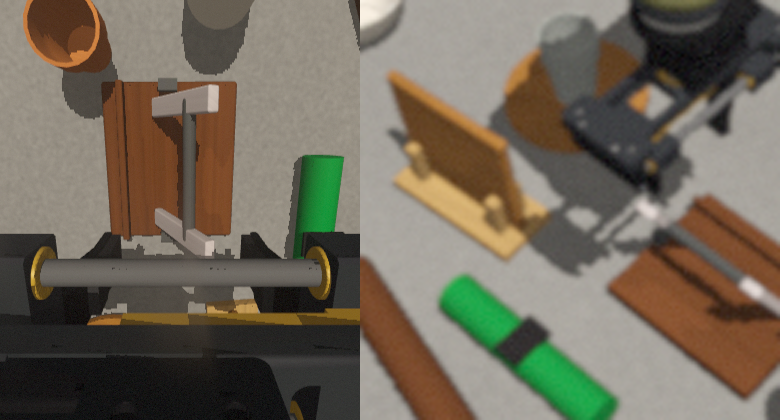

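Call:
play_rows([
  {"claw": 0,"linear": [-0.4,-0.9,0.24],"rotation": [-0.02,0,0]},
  {"claw": 0,"linear": [-0.4,-0.9,0.24],"rotation": [-0.02,0,0]},
  {"claw": 0,"linear": [-0.3,-0.95,0.26],"rotation": [0,0,0]},
  {"claw": 0,"linear": [-0.2,-0.95,0.26],"rotation": [0,0,0]},
  {"claw": 0,"linear": [-0.2,-0.95,0.26],"rotation": [0,0,0]},
  {"claw": 0,"linear": [-0.2,-0.95,0.26],"rotation": [0,0,0]},
  {"claw": 0,"linear": [-0.2,-0.95,0.26],"rotation": [0,0,0]},
  {"claw": 0,"linear": [-0.2,-0.95,0.26],"rotation": [0,0,0]},
  {"claw": 0,"linear": [0,-0.95,0.26],"rotation": [0,0,0]},
  {"claw": 0,"linear": [0,-0.95,0.26],"rotation": [0,0,0]},
])

```text
time: 6.97
position: [0.6276, -0.2231, 0.2645]
tool_rot: [-0.113, 1.555, 0.129]
ft_force: [-0.2, 0.6, 0.5]
grip_width: 0.999
```

Call:
play_rows([
  {"claw": 0,"linear": [0,-0.95,0.3],"rotation": [0,0,0]},
  {"claw": 0,"linear": [0,-0.95,0.3],"rotation": [0,0,0]},
  {"claw": 0,"linear": [0,-0.95,0.3],"rotation": [0,0,0]},
  {"claw": 0,"linear": [0,0,0],"rotation": [0,0,0]},
])

```text
time: 7.3
position: [0.6618, -0.2963, 0.2603]
tool_rot: [-0.111, 1.56, 0.126]
ft_force: [-1.1, 0.2, -1.1]
grip_width: 1.0
```

```bash
python3 - <<'E'
from h import *
import pickle
p,r=axes(); print(p.round(4),r.round(3).tolist())
W=cam('wrist'); pickle.dump(W,open('w3.pkl','wb')); a=get_image('wrist')
cv2.imwrite('pics/w3.png',a)
E
```

```text
[ 0.6618 -0.2963  0.2603] [[0.007, -0.151, 0.989], [0.01, 0.989, 0.151], [-1.0, 0.009, 0.008]]
```

View pics/w3.png

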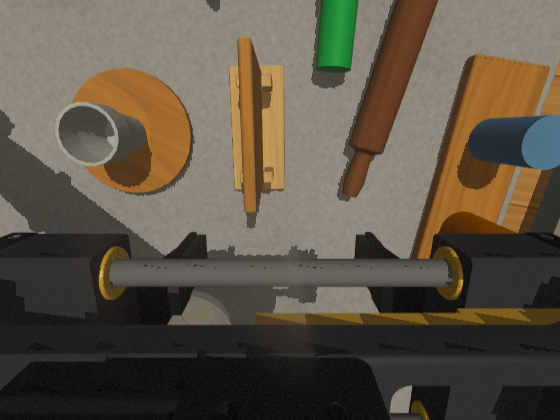

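Board top edge centreline runs from (244.5,39) to (250.5,212). The rack's corners are (231,66), (284,67) and (284,189). The holder mouth centre is near (88,133).

```bash
python3 - <<'E'
from h import *
import pickle
W=pickle.load(open('w3.pkl','rb'))
a,b=onz(W,(244.5,39),.155),onz(W,(250.5,212),.155); d=a-b
yaw=np.arctan2(-d[0],d[1]); print(a,b,'centre',(a+b)/2,'len',np.linalg.norm(d),'yaw',yaw)
print('rack',[onz(W,q,.015).round(3).tolist() for q in [(231,66),(284,67),(284,189),(236,189)]])
print('holder mouth',onz(W,(88,133),.11),'tt',onz(W,(131,130),.02))
c=(a+b)/2; plan([c[0],c[1],.26],Rdown(yaw))
E
```

```text
[ 0.61272225 -0.16457307  0.155     ] [ 0.63597659 -0.30857718  0.155     ] centre [ 0.62434942 -0.23657513  0.155     ] len 0.14586962501799688 yaw 0.16010176170585214
rack [[0.58, -0.163, 0.015], [0.646, -0.154, 0.015], [0.67, -0.309, 0.015], [0.604, -0.319, 0.015]]
holder mouth [ 0.45969595 -0.2635539   0.11      ] tt [ 0.46014086 -0.26074731  0.02      ]
n 3 min 2.7 dist 0.0685 turn [-0.4  0.5 -0.6]
{"claw":0,"linear":[0.012, 0.832, -0.374],"rotation":[-0.002, 0.002, -0.002]},
{"claw":0,"linear":[0.01, 0.834, -0.372],"rotation":[-0.002, 0.002, -0.002]},
{"claw":0,"linear":[0.008, 0.834, -0.37],"rotation":[-0.002, 0.002, -0.002]},
```

Call:
play_rows([
  {"claw": 0,"linear": [0,0.83,-0.37],"rotation": [0,0,0]},
  {"claw": 0,"linear": [0,0.83,-0.37],"rotation": [0,0,0]},
  {"claw": 0,"linear": [0,0.83,-0.37],"rotation": [0,0,0]},
  {"claw": 0,"linear": [0.8,0,0],"rotation": [0,0,0]},
  {"claw": 0,"linear": [0.9,0,0],"rotation": [0,0,0]},
  {"claw": 0,"linear": [0.9,0,0],"rotation": [0,0,0]},
  {"claw": 0,"linear": [0.9,0,0],"rotation": [0,0,0]},
  {"claw": 0,"linear": [0.9,0,0],"rotation": [0,0,0]},
  {"claw": 0,"linear": [0.9,0,0],"rotation": [0,0,0]},
  {"claw": 0,"linear": [0,0,0],"rotation": [0,0,0]},
])

```text
time: 8.18
position: [0.6227, -0.2142, 0.1227]
tool_rot: [-0.11, 1.56, 0.15]
ft_force: [-0.8, 0.8, -0.6]
grip_width: 0.998
```

```bash
python3 - <<'E'
from h import *
p,r=axes(); print(p.round(4),r.round(3).tolist())
plan([.6243,-.2366,.121],Rdown(.16))
E
```

```text
[ 0.6227 -0.2142  0.1227] [[0.005, -0.165, 0.986], [0.026, 0.986, 0.165], [-1.0, 0.025, 0.009]]
n 1 min 0.9 dist 0.0225 turn [ 0.3  0.5 -1.4]
{"claw":0,"linear":[0.046, -0.896, -0.085],"rotation":[0.004, 0.006, -0.016]},
```

Call:
play_rows([
  {"claw": 0,"linear": [0,-0.4,-0.03],"rotation": [0.002,0.003,-0.008]},
  {"claw": 0,"linear": [0,-0.3,-0.03],"rotation": [0.002,0.003,-0.008]},
  {"claw": 0,"linear": [0,0,0],"rotation": [0,0,0]},
  {"claw": 0,"linear": [0,0,0],"rotation": [0,0,0]},
])

```text
time: 8.52
position: [0.6254, -0.2304, 0.1257]
tool_rot: [-0.129, 1.566, 0.126]
ft_force: [0.3, 0.4, -0.5]
grip_width: 0.999
```

Call:
play_rows([
  {"claw": 1,"linear": [0.18,-0.2,-0.03],"rotation": [0,0,0]},
  {"claw": 1,"linear": [0,0,0],"rotation": [0,0,0]},
  {"claw": 1,"linear": [0,0,0],"rotation": [0,0,0]},
  {"claw": 1,"linear": [0,0,0],"rotation": [0,0,0]},
  {"claw": 1,"linear": [0,0,0],"rotation": [0,0,0]},
  {"claw": 1,"linear": [0,0,0],"rotation": [0,0,0]},
  {"claw": 1,"linear": [0,0,0],"rotation": [0,0,0]},
  {"claw": 1,"linear": [0,0,0],"rotation": [0,0,0]},
  {"claw": 1,"linear": [0,0,0],"rotation": [0,0,0]},
  {"claw": 1,"linear": [0,0,0],"rotation": [0,0,0]},
], newtons=25)

```text
time: 9.35
position: [0.6273, -0.2377, 0.1249]
tool_rot: [-0.129, 1.56, 0.123]
ft_force: [-0.6, 0.2, -0.7]
grip_width: 0.323
```

Call:
play_rows([
  {"claw": 1,"linear": [0,0,0],"rotation": [0,0,0]},
  {"claw": 1,"linear": [0,0,0],"rotation": [0,0,0]},
  {"claw": 1,"linear": [0,0,0],"rotation": [0,0,0]},
  {"claw": 1,"linear": [0,0,0],"rotation": [0,0,0]},
  {"claw": 1,"linear": [0,0,0],"rotation": [0,0,0]},
])

```text
time: 9.77
position: [0.6263, -0.2377, 0.1247]
tool_rot: [-0.129, 1.562, 0.123]
ft_force: [0.6, 0.0, 1.0]
grip_width: 0.138
```

```bash
python3 - <<'E'
from h import *
p,r=axes(); print(p.round(4),r.round(3).tolist(),get_state()['grip_width'],get_state()['ft_force'])
E
```

```text
[ 0.6263 -0.2377  0.1247] [[0.005, -0.16, 0.987], [-0.003, 0.987, 0.16], [-1.0, -0.004, 0.005]] 0.13842125571739414 [0.59314551 0.03495799 1.04824676]
```

```bash
cat >> h.py <<'E'
def lean(s,n,th=.436,y=0,L=.1097,st=None):
    st=np.load('stand.npy') if st is None else st
    Rs=R.from_euler('z',st[2]).as_matrix()
    zd=Rs@[np.sin(th),0,np.cos(th)]; xd=Rs@[np.cos(th),0,-np.sin(th)]
    b=np.array([st[0],st[1],.025])+Rs@[0,y,0]+s*zd-n*xd
    return b+L*zd, np.column_stack([-zd,np.cross(xd,-zd),xd]), b
E
python3 - <<'E'
from h import *
p,r=axes(); up=p+[0,0,.16]
a=lean(.135,.022); b=lean(.005,.022); c=lean(-.0079,.012)
for q in (a,b,c): print(q[0].round(4),q[2].round(4))
plan(a[0],a[1],start=(up,r))
plan(b[0],b[1],start=(a[0],a[1]))
E
```

```text
[0.5825 0.0323 0.2561] [0.5364 0.0287 0.1567]
[0.5278 0.028  0.1383] [0.4816 0.0244 0.0388]
[0.5314 0.0283 0.1223] [0.4852 0.0247 0.0229]
n 12 min 11.0 dist 0.275 turn [ 4.6 25.3  1.2]
{"claw":0,"linear":[0.092, 0.912, -0.0],"rotation":[0.004, 0.023, 0.001]},
{"claw":0,"linear":[0.093, 0.912, -0.003],"rotation":[0.004, 0.023, 0.001]},
{"claw":0,"linear":[0.095, 0.912, -0.006],"rotation":[0.004, 0.023, 0.001]},
{"claw":0,"linear":[0.097, 0.911, -0.008],"rotation":[0.004, 0.023, 0.001]},
{"claw":0,"linear":[0.099, 0.911, -0.011],"rotation":[0.004, 0.023, 0.001]},
{"claw":0,"linear":[0.101, 0.911, -0.013],"rotation":[0.004, 0.023, 0.001]},
{"claw":0,"linear":[0.103, 0.911, -0.016],"rotation":[0.004, 0.023, 0.001]},
{"claw":0,"linear":[0.106, 0.91, -0.018],"rotation":[0.004, 0.023, 0.001]},
{"claw":0,"linear":[0.108, 0.91, -0.02],"rotation":[0.004, 0.023, 0.001]},
{"claw":0,"linear":[0.11, 0.91, -0.022],"rotation":[0.004, 0.023, 0.001]},
{"claw":0,"linear":[0.113, 0.909, -0.024],"rotation":[0.004, 0.023, 0.001]},
{"claw":0,"linear":[0.116, 0.909, -0.026],"rotation":[0.004, 0.023, 0.001]},
n 6 min 5.2 dist 0.13 turn [0. 0. 0.]
{"claw":0,"linear":[0.867, 0.0, -0.0],"rotation":[0.0, 0.0, 0.0]},
{"claw":0,"linear":[0.867, 0.0, -0.0],"rotation":[0.0, 0.0, 0.0]},
{"claw":0,"linear":[0.867, 0.0, -0.0],"rotation":[0.0, 0.0, 0.0]},
{"claw":0,"linear":[0.867, 0.0, -0.0],"rotation":[0.0, 0.0, 0.0]},
{"claw":0,"linear":[0.867, 0.0, -0.0],"rotation":[0.0, 0.0, 0.0]},
{"claw":0,"linear":[0.867, 0.0, -0.0],"rotation":[0.0, 0.0, 0.0]},
```

Call:
play_rows([
  {"claw": 1,"linear": [-0.4,0,0],"rotation": [0,0,0]},
  {"claw": 1,"linear": [-0.8,0,0],"rotation": [0,0,0]},
  {"claw": 1,"linear": [-0.9,0,0],"rotation": [0,0,0]},
  {"claw": 1,"linear": [-0.9,0,0],"rotation": [0,0,0]},
  {"claw": 1,"linear": [-0.9,0,0],"rotation": [0,0,0]},
  {"claw": 1,"linear": [-0.9,0,0],"rotation": [0,0,0]},
  {"claw": 1,"linear": [-0.9,0,0],"rotation": [0,0,0]},
  {"claw": 1,"linear": [-0.5,0,0],"rotation": [0,0,0]},
])

```text
time: 10.43
position: [0.6233, -0.2349, 0.2834]
tool_rot: [-0.126, 1.57, 0.126]
ft_force: [0.7, -0.8, -1.1]
grip_width: 0.134
```

Call:
play_rows([
  {"claw": 1,"linear": [0,0.6,0],"rotation": [0.005,0.025,0]},
  {"claw": 1,"linear": [0.05,0.9,0],"rotation": [0.005,0.025,0]},
  {"claw": 1,"linear": [0.1,0.9,0],"rotation": [0.005,0.025,0]},
  {"claw": 1,"linear": [0.1,0.9,-0.01],"rotation": [0.005,0.025,0]},
  {"claw": 1,"linear": [0.1,0.9,-0.01],"rotation": [0.005,0.025,0]},
  {"claw": 1,"linear": [0.1,0.9,-0.01],"rotation": [0.005,0.025,0]},
  {"claw": 1,"linear": [0.1,0.9,-0.02],"rotation": [0.005,0.025,0]},
  {"claw": 1,"linear": [0.1,0.9,-0.02],"rotation": [0.005,0.025,0]},
  {"claw": 1,"linear": [0.1,0.9,-0.02],"rotation": [0.005,0.025,0]},
  {"claw": 1,"linear": [0.1,0.9,-0.02],"rotation": [0.005,0.025,0]},
])

```text
time: 11.27
position: [0.5915, -0.0222, 0.2751]
tool_rot: [-0.081, 1.958, 0.015]
ft_force: [-0.1, 0.1, -2.3]
grip_width: 0.138
```

```bash
python3 - <<'E'
from h import *
p,r=axes(); print(p.round(4),r.round(3).tolist())
a=lean(.135,.022); print(a[0]);plan(a[0],a[1])
E
```

```text
[ 0.5915 -0.0222  0.2751] [[-0.377, -0.064, 0.924], [-0.05, 0.998, 0.049], [-0.925, -0.028, -0.379]]
[0.58254052 0.03229634 0.25609884]
n 3 min 2.3 dist 0.0584 turn [-1.4  2.7  1.1]
{"claw":0,"linear":[0.244, 0.74, 0.021],"rotation":[-0.005, 0.01, 0.004]},
{"claw":0,"linear":[0.248, 0.738, 0.03],"rotation":[-0.005, 0.01, 0.004]},
{"claw":0,"linear":[0.252, 0.736, 0.04],"rotation":[-0.005, 0.01, 0.004]},
```

Call:
play_rows([
  {"claw": 1,"linear": [0.1,0.7,0.02],"rotation": [-0.005,0.01,0.004]},
  {"claw": 1,"linear": [0.2,0.7,0.03],"rotation": [-0.005,0.01,0.004]},
  {"claw": 1,"linear": [0.2,0.4,0.04],"rotation": [-0.005,0.01,0.004]},
  {"claw": 1,"linear": [0,0,0],"rotation": [0,0,0]},
  {"claw": 1,"linear": [0,0,0],"rotation": [0,0,0]},
])

```text
time: 11.68
position: [0.5863, 0.032, 0.2591]
tool_rot: [-0.087, 2.008, 0.061]
ft_force: [-0.2, 0.2, -2.4]
grip_width: 0.135
```

```bash
python3 - <<'E'
from h import *
p,r=axes(); print(p.round(4),r.round(3).tolist())
b=lean(.03,.022); plan(b[0],b[1])
cv2.imwrite('pics/w4.png',get_image('wrist')); cv2.imwrite('pics/sd4.png',crop(get_image('scene'),200,110,400,270,4))
E
```

```text
[0.5863 0.032  0.2591] [[-0.424, -0.089, 0.901], [-0.034, 0.996, 0.082], [-0.905, 0.004, -0.425]]
n 5 min 4.4 dist 0.1094 turn [ 0.7 -0.2  0. ]
{"claw":0,"linear":[0.875, 0.006, -0.015],"rotation":[0.002, -0.0, 0.0]},
{"claw":0,"linear":[0.875, 0.005, -0.015],"rotation":[0.002, -0.0, 0.0]},
{"claw":0,"linear":[0.875, 0.005, -0.016],"rotation":[0.002, -0.0, 0.0]},
{"claw":0,"linear":[0.875, 0.005, -0.016],"rotation":[0.002, -0.0, 0.0]},
{"claw":0,"linear":[0.875, 0.005, -0.017],"rotation":[0.002, -0.0, 0.0]},
```

View pics/sd4.png

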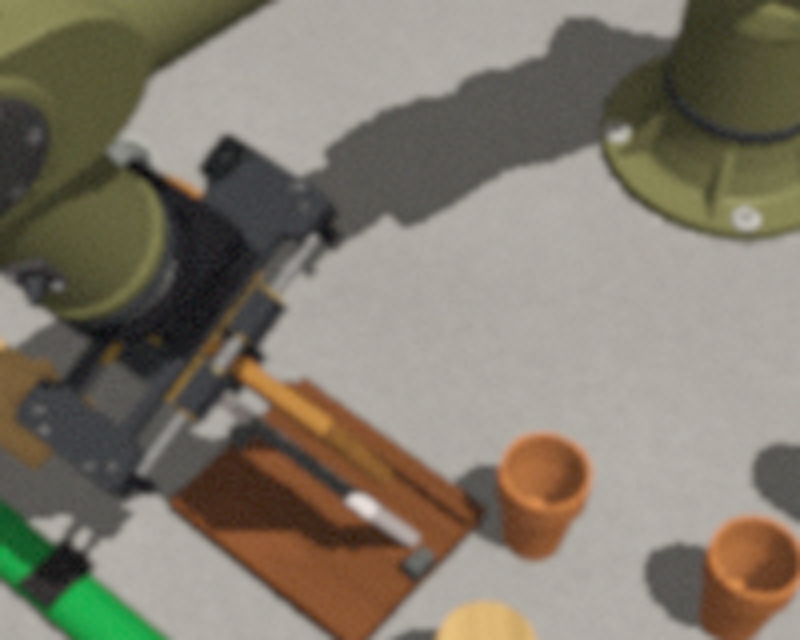

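The board is held tilted in front of the bar, above the base. Next I slide it down parallel to the slats.

Call:
play_rows([
  {"claw": 1,"linear": [0.5,0,-0.02],"rotation": [0.002,0,0]},
  {"claw": 1,"linear": [0.8,0,-0.02],"rotation": [0.002,0,0]},
  {"claw": 1,"linear": [0.8,0,-0.02],"rotation": [0.002,0,0]},
  {"claw": 1,"linear": [0.8,0,-0.02],"rotation": [0,0,0]},
  {"claw": 1,"linear": [0.8,0,-0.02],"rotation": [0,0,0]},
  {"claw": 1,"linear": [0.3,0,0],"rotation": [0,0,0]},
  {"claw": 1,"linear": [0,0,0],"rotation": [0,0,0]},
])

```text
time: 12.37
position: [0.542, 0.0149, 0.172]
tool_rot: [-0.065, 1.995, 0.034]
ft_force: [-0.3, -0.1, -2.2]
grip_width: 0.138
```

```bash
python3 - <<'E'
from h import *
p,r=axes(); print(p.round(4),r.round(3).tolist())
b=lean(.003,.018); plan(b[0],b[1],4)
b=lean(-.0079,.012); plan(b[0],b[1],6)
E
```

```text
[0.542  0.0149 0.172 ] [[-0.412, -0.062, 0.909], [-0.03, 0.998, 0.054], [-0.911, -0.005, -0.413]]
n 4 min 1.7 dist 0.0412 turn [-1.   0.6 -0.1]
{"claw":0,"linear":[0.382, 0.143, 0.057],"rotation":[-0.003, 0.002, -0.0]},
{"claw":0,"linear":[0.382, 0.143, 0.058],"rotation":[-0.003, 0.002, -0.0]},
{"claw":0,"linear":[0.382, 0.143, 0.06],"rotation":[-0.003, 0.002, -0.0]},
{"claw":0,"linear":[0.382, 0.142, 0.062],"rotation":[-0.003, 0.002, -0.0]},
n 6 min 2.1 dist 0.0525 turn [-1.   0.6 -0.1]
{"claw":0,"linear":[0.328, 0.096, 0.077],"rotation":[-0.002, 0.001, -0.0]},
{"claw":0,"linear":[0.328, 0.096, 0.078],"rotation":[-0.002, 0.001, -0.0]},
{"claw":0,"linear":[0.328, 0.095, 0.079],"rotation":[-0.002, 0.001, -0.0]},
{"claw":0,"linear":[0.327, 0.095, 0.08],"rotation":[-0.002, 0.001, -0.0]},
{"claw":0,"linear":[0.327, 0.095, 0.08],"rotation":[-0.002, 0.001, -0.0]},
{"claw":0,"linear":[0.327, 0.095, 0.081],"rotation":[-0.002, 0.001, -0.0]},
```

Call:
play_rows([
  {"claw": 1,"linear": [0.3,0.15,0.05],"rotation": [-0.003,0.002,0]},
  {"claw": 1,"linear": [0.38,0.15,0.05],"rotation": [-0.003,0.002,0]},
  {"claw": 1,"linear": [0.35,0.15,0.05],"rotation": [-0.003,0.002,0]},
  {"claw": 1,"linear": [0.25,0.1,0.05],"rotation": [-0.003,0.002,0]},
  {"claw": 1,"linear": [0,0,0],"rotation": [0,0,0]},
  {"claw": 1,"linear": [0,0,0],"rotation": [0,0,0]},
])

```text
time: 12.87
position: [0.5346, 0.0276, 0.141]
tool_rot: [-0.077, 2.002, 0.053]
ft_force: [-0.1, 0.2, -1.0]
grip_width: 0.135
```

```bash
python3 - <<'E'
from h import *
p,r=axes(); print(p.round(4),r.round(3).tolist(), get_state()['ft_force'])
b=lean(-.0079,.012); print(b[0]); plan(b[0],b[1],4)
E
```

```text
[0.5346 0.0276 0.141 ] [[-0.418, -0.079, 0.905], [-0.03, 0.997, 0.072], [-0.908, 0.003, -0.419]] [-0.06348966  0.21042829 -1.01979428]
[0.53141132 0.02830671 0.12234423]
n 4 min 0.8 dist 0.0189 turn [ 0.1  0.2 -0.1]
{"claw":0,"linear":[0.183, 0.009, 0.05],"rotation":[0.0, 0.001, -0.0]},
{"claw":0,"linear":[0.182, 0.009, 0.05],"rotation":[0.0, 0.001, -0.0]},
{"claw":0,"linear":[0.182, 0.009, 0.05],"rotation":[0.0, 0.001, -0.0]},
{"claw":0,"linear":[0.182, 0.009, 0.05],"rotation":[0.0, 0.001, -0.0]},
```

Call:
play_rows([
  {"claw": 1,"linear": [0.18,0.01,0.02],"rotation": [0,0,0]},
  {"claw": 1,"linear": [0.18,0.01,0.02],"rotation": [0,0,0]},
  {"claw": 1,"linear": [0.15,0.01,0.02],"rotation": [0,0,0]},
  {"claw": 1,"linear": [0.05,0,0],"rotation": [0,0,0]},
  {"claw": 1,"linear": [0,0,0],"rotation": [0,0,0]},
])

```text
time: 13.28
position: [0.5304, 0.0283, 0.1267]
tool_rot: [-0.078, 2.001, 0.053]
ft_force: [-0.0, -0.1, -2.1]
grip_width: 0.135
```

Call:
play_rows([
  {"claw": 1,"linear": [0.08,0,0.05],"rotation": [0,0,0]},
  {"claw": 1,"linear": [0.06,0,0.03],"rotation": [0,0,0]},
  {"claw": 1,"linear": [0.04,0,0.03],"rotation": [0,0,0]},
  {"claw": 1,"linear": [0,0,0],"rotation": [0,0,0]},
])

```text
time: 13.62
position: [0.5313, 0.0283, 0.122]
tool_rot: [-0.078, 2.001, 0.053]
ft_force: [-0.2, -0.6, -0.7]
grip_width: 0.136
```

```bash
python3 - <<'E'
from h import *
import pickle
p,r=axes(); print(p.round(4),get_state()['ft_force']); b=lean(-.0079,.012); print((r.T@(b[0]-p)).round(4))
W=cam('wrist'); a=get_image('wrist');s=get_image('side'); cv2.imwrite('pics/c5.png',np.hstack([a[:,100:480],crop(s,210,160,340,300,3)[:420]]))
E
```

```text
[0.5313 0.0283 0.122 ] [-0.20719611 -0.58330885 -0.72512168]
[-0.0003 -0.     -0.    ]
```

View pics/c5.png

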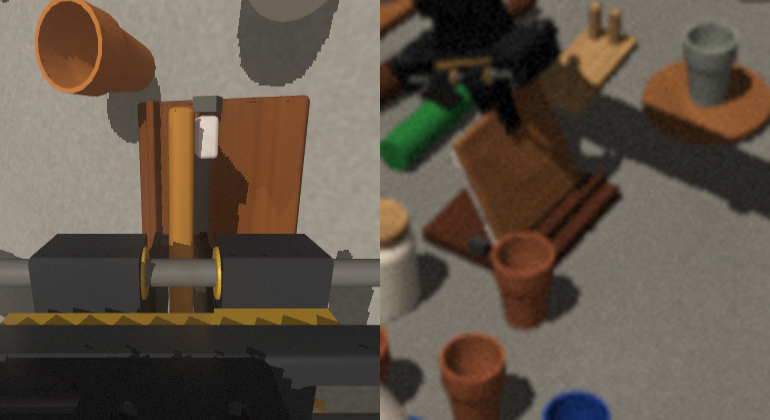

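The board is parallel to the slats and close to them, behind the lip. One last nudge down and back, then release.

Call:
play_rows([
  {"claw": 1,"linear": [0.06,0,0.06],"rotation": [0,0,0]},
  {"claw": 1,"linear": [0.04,0,0.06],"rotation": [0,0,0]},
  {"claw": 1,"linear": [0,0,0],"rotation": [0,0,0]},
])

```text
time: 13.97
position: [0.5316, 0.0283, 0.1219]
tool_rot: [-0.077, 2.005, 0.054]
ft_force: [0.1, -0.5, -1.4]
grip_width: 0.139
```

Call:
play_rows([
  {"claw": 1,"linear": [0.12,0,0.12],"rotation": [0,0,0]},
  {"claw": 1,"linear": [0.12,0,0.12],"rotation": [0,0,0]},
])

```text
time: 14.13
position: [0.5348, 0.029, 0.1199]
tool_rot: [-0.076, 2.005, 0.057]
ft_force: [-0.5, 0.1, 19.1]
grip_width: 0.141
```

Call:
play_rows([
  {"claw": 1,"linear": [-0.06,0,0],"rotation": [0,0,0]},
  {"claw": 0.75,"linear": [0,0,0],"rotation": [0,0,0]},
  {"claw": 0.7,"linear": [0,0,0],"rotation": [0,0,0]},
  {"claw": 0.7,"linear": [0,0,0],"rotation": [0,0,0]},
  {"claw": 0.7,"linear": [0,0,0],"rotation": [0,0,0]},
  {"claw": 0.7,"linear": [0,0,0],"rotation": [0,0,0]},
])

```text
time: 14.63
position: [0.5361, 0.0287, 0.1209]
tool_rot: [-0.075, 2.004, 0.056]
ft_force: [-0.5, 0.3, -0.2]
grip_width: 0.293
```

```bash
python3 - <<'E'
from h import *
print(get_state()['grip_width'],get_state()['ft_force'],get_state()['position'])
a=get_image('wrist');s=get_image('scene'); cv2.imwrite('pics/c6.png',np.hstack([a[:,100:480],crop(s,210,170,340,310,3)[:420]]))
E
```

```text
0.29332796179146603 [-0.50698183  0.27225876 -0.19166798] [0.53611832 0.02872282 0.12089643]
```

View pics/c6.png

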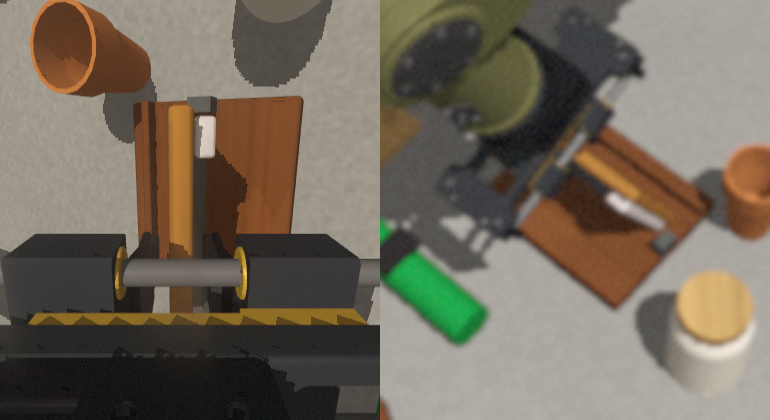

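The board rests on the slats and the fingers are clear of it. I'll withdraw along the tool axis.

Call:
play_rows([
  {"claw": 0.7,"linear": [-0.2,0,0],"rotation": [0,0,0]},
  {"claw": 0.7,"linear": [-0.5,0,0],"rotation": [0,0,0]},
  {"claw": 0.7,"linear": [-0.9,0,0],"rotation": [0,0,0]},
  {"claw": 0.7,"linear": [-0.9,0,0],"rotation": [0,0,0]},
  {"claw": 0.7,"linear": [-0.9,0,0],"rotation": [0,0,0]},
  {"claw": 0.7,"linear": [-0.9,0,0],"rotation": [0,0,0]},
  {"claw": 0,"linear": [0,0,0],"rotation": [0,0,0]},
])

```text
time: 15.32
position: [0.5836, 0.0323, 0.226]
tool_rot: [-0.077, 2.005, 0.056]
ft_force: [-0.9, -0.1, -0.5]
grip_width: 0.326
```

```bash
python3 - <<'E'
from h import *
p,r=axes(); print(p.round(4))
plan([.42,.05,.27],Rdown(0))
a=get_image('scene')
h=cv2.cvtColor(a,cv2.COLOR_BGR2HSV); m=cv2.inRange(h,(5,130,80),(14,255,255)); m=cv2.morphologyEx(m,cv2.MORPH_OPEN,np.ones((3,3)))
n,l,s,c=cv2.connectedComponentsWithStats(m); C=cam('scene')
for i in range(1,n):
    if s[i,4]>100: print(s[i].tolist(),c[i].round(0),onz(C,(s[i,0]+s[i,2]/2+1,s[i,1]+9),.09).round(3)[:2])
cv2.imwrite('pics/s7.png',a)
E
```

```text
[0.5836 0.0323 0.226 ]
n 7 min 6.8 dist 0.1703 turn [  4.6 -24.9   0.7]
{"claw":0,"linear":[0.162, 0.176, -0.943],"rotation":[0.007, -0.04, 0.001]},
{"claw":0,"linear":[0.104, 0.165, -0.954],"rotation":[0.007, -0.04, 0.001]},
{"claw":0,"linear":[0.044, 0.154, -0.96],"rotation":[0.007, -0.04, 0.001]},
{"claw":0,"linear":[-0.015, 0.143, -0.963],"rotation":[0.007, -0.04, 0.001]},
{"claw":0,"linear":[-0.075, 0.133, -0.961],"rotation":[0.007, -0.04, 0.001]},
{"claw":0,"linear":[-0.134, 0.122, -0.956],"rotation":[0.007, -0.04, 0.001]},
{"claw":0,"linear":[-0.193, 0.111, -0.948],"rotation":[0.007, -0.04, 0.001]},
[90, 68, 37, 39, 931] [107.  88.] [ 0.53  -0.874]
[270, 207, 49, 41, 595] [295. 226.] [0.471 0.042]
[146, 216, 67, 99, 1320] [179. 266.] [ 0.721 -0.157]
[325, 219, 22, 30, 500] [335. 233.] [0.417 0.148]
[244, 226, 59, 45, 1066] [274. 249.] [0.556 0.046]
[376, 240, 25, 30, 552] [387. 254.] [0.366 0.288]
[367, 277, 26, 31, 608] [378. 292.] [0.466 0.337]
[262, 322, 48, 23, 446] [285. 333.] [0.713 0.256]
[341, 323, 27, 31, 651] [353. 337.] [0.6   0.368]
```

Call:
play_rows([
  {"claw": 0,"linear": [-0.3,0,-0.5],"rotation": [0.007,-0.04,0]},
  {"claw": 0,"linear": [0.1,0.1,-0.95],"rotation": [0.007,-0.04,0]},
  {"claw": 0,"linear": [0.05,0.1,-0.95],"rotation": [0.007,-0.04,0]},
  {"claw": 0,"linear": [0,0.1,-0.95],"rotation": [0.007,-0.04,0]},
  {"claw": 0,"linear": [0,0.1,-0.95],"rotation": [0.007,-0.04,0]},
  {"claw": 0,"linear": [0,0.1,-0.95],"rotation": [0.007,-0.04,0]},
  {"claw": 0,"linear": [0,0.1,-0.9],"rotation": [0.007,-0.04,0]},
  {"claw": 0,"linear": [0,0,-0.3],"rotation": [0,0,0]},
  {"claw": 0,"linear": [0,0,0],"rotation": [0,0,0]},
])

```text
time: 16.12
position: [0.4185, 0.0414, 0.2514]
tool_rot: [-0.017, 1.561, -0.004]
ft_force: [0.4, 0.8, -0.2]
grip_width: 0.972
```

```bash
cat >> h.py <<'E'
def rims(save=None,z=.09):
    W=cam('wrist'); p,r=axes(); a=get_image('wrist'); print('tcp',p.round(4),'tz',r[:,2].round(3),'tx',r[:,0].round(3))
    if save: cv2.imwrite(save,a)
    h=cv2.cvtColor(a,cv2.COLOR_BGR2HSV); m=cv2.inRange(h,(5,130,50),(14,255,255)); m=cv2.morphologyEx(m,cv2.MORPH_OPEN,np.ones((3,3)))
    n,l,s,c=cv2.connectedComponentsWithStats(m); out=[]
    for i in range(1,n):
        if s[i,4]<400: continue
        o=onz(W,c[i],.06); print('blob',s[i].tolist(),o.round(3)); out.append((i,s[i]))
    # fit the rim circle (r=.032 at z=.09) as visible silhouette: search xy maximising overlap of outline
    return W,a,m,l,out
def fit(W,l,i,g):
    # silhouette of the whole mould (rim, collar, foot) matched to blob i by IoU, starting at guess g
    from scipy.optimize import minimize
    t=np.linspace(0,2*np.pi,48,endpoint=False); ring=np.c_[np.cos(t),np.sin(t)]
    B=(l==i).astype(np.uint8)
    B=cv2.drawContours(np.zeros_like(B),cv2.findContours(B,0,1)[0],-1,1,-1)
    def cost(q):
        P=np.vstack([np.c_[q+ring*R_,np.full(48,z)] for R_,z in((.032,.09),(.032,.062),(.0285,.058),(.022,0))])
        M=np.zeros(B.shape,np.uint8)
        hull=cv2.convexHull((px(W,P)*16).astype(np.int32)); cv2.fillConvexPoly(M,hull,1,shift=4)
        return 1-(M&B).sum()/max(1,(M|B).sum())
    o=minimize(cost,g,method='Nelder-Mead',options=dict(initial_simplex=[g,np.add(g,[.012,0]),np.add(g,[0,.012])],xatol=2e-4,fatol=1e-4)); return o.x,1-o.fun
E
python3 - <<'E'
from h import *
W,a,m,l,o=rims('pics/w8.png')
for i,s in o:
    g=onz(W,s[:2]+s[2:4]/2,.05)[:2]; print(s.tolist(),fit(W,l,i,g))
E
```

```text
tcp [0.4185 0.0414 0.2514] tz [1.    0.008 0.01 ] tx [ 0.01  -0.013 -1.   ]
blob [510, 0, 37, 68, 1530] [0.683 0.207 0.06 ]
blob [247, 56, 62, 66, 3249] [0.416 0.147 0.06 ]
blob [353, 115, 53, 16, 692] [0.536 0.112 0.06 ]
blob [291, 120, 50, 131, 4185] [0.457 0.042 0.06 ]
blob [532, 178, 28, 59, 923] [0.757 0.005 0.06 ]
[510, 0, 37, 68, 1530] (array([0.72323225, 0.23137535]), np.float64(0.35848333971658364))
[247, 56, 62, 66, 3249] (array([0.41630624, 0.14328717]), np.float64(0.9505703422053232))
[353, 115, 53, 16, 692] (array([0.52543731, 0.09796964]), np.float64(0.20625931445603574))
[291, 120, 50, 131, 4185] (array([0.45233386, 0.08056903]), np.float64(0.3681800839374285))
[532, 178, 28, 59, 923] (array([ 0.81388831, -0.0112903 ]), np.float64(0.6881827209533267))
```

View pics/w8.png

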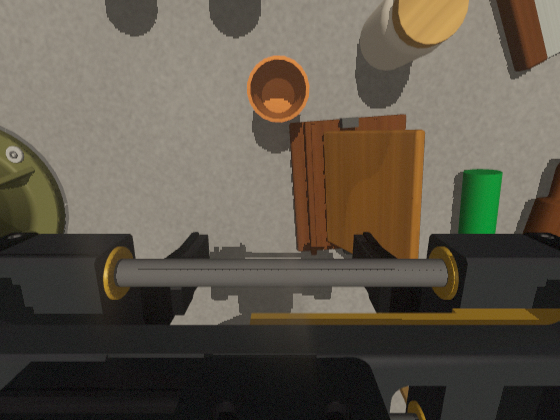

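The board leans flat on the backrest. The mould rim is at (278,90), and the fit gives mould A at (0.416, 0.143).

Call:
play_rows([
  {"claw": 0,"linear": [0.2,0.7,0],"rotation": [0,0,0]},
  {"claw": 0,"linear": [0.5,0.9,0],"rotation": [0,0,0]},
  {"claw": 0,"linear": [0.5,0.9,0],"rotation": [0,0,0]},
  {"claw": 0,"linear": [0.5,0.9,0],"rotation": [0,0,0]},
  {"claw": 0,"linear": [0.5,0.5,0],"rotation": [0,0,0]},
  {"claw": 0,"linear": [0.2,0.2,0],"rotation": [0,0,0]},
  {"claw": 0,"linear": [0,0,0],"rotation": [0,0,0]},
  {"claw": 0,"linear": [0,0,0],"rotation": [0,0,0]},
])

```text
time: 16.83
position: [0.4273, 0.1428, 0.1848]
tool_rot: [-0.014, 1.564, -0.022]
ft_force: [-0.1, 0.0, -0.5]
grip_width: 1.001
```

```bash
python3 - <<'E'
from h import *
p,r=axes(); print(p.round(4)); plan([.4163,.1433,.064],Rdown(0),6)
E
```

```text
[0.4273 0.1428 0.1848]
n 6 min 4.9 dist 0.1213 turn [-0.3  0.4  1.3]
{"claw":0,"linear":[0.805, 0.021, -0.078],"rotation":[-0.0, 0.001, 0.002]},
{"claw":0,"linear":[0.805, 0.018, -0.077],"rotation":[-0.0, 0.001, 0.002]},
{"claw":0,"linear":[0.805, 0.015, -0.077],"rotation":[-0.0, 0.001, 0.002]},
{"claw":0,"linear":[0.805, 0.012, -0.076],"rotation":[-0.0, 0.001, 0.002]},
{"claw":0,"linear":[0.805, 0.009, -0.075],"rotation":[-0.0, 0.001, 0.002]},
{"claw":0,"linear":[0.805, 0.006, -0.074],"rotation":[-0.0, 0.001, 0.002]},
```

Call:
play_rows([
  {"claw": 0,"linear": [0.2,0.02,-0.3],"rotation": [0,0.002,0.006]},
  {"claw": 0,"linear": [0.8,0.02,-0.15],"rotation": [0,0.002,0.006]},
  {"claw": 0,"linear": [0.8,0.02,0],"rotation": [0,0,0.003]},
  {"claw": 0,"linear": [0.5,0,0],"rotation": [0,0,0]},
  {"claw": 0,"linear": [0,0,0],"rotation": [0,0,0]},
  {"claw": 0,"linear": [0,0,0],"rotation": [0,0,0]},
])

```text
time: 17.33
position: [0.4183, 0.1392, 0.1279]
tool_rot: [0.016, 1.568, -0.007]
ft_force: [-0.3, 0.0, 0.2]
grip_width: 1.0
```

```bash
python3 - <<'E'
from h import *
p,r=axes(); print(p.round(4)); plan([.4163,.1433,.064],Rdown(0),3)
E
```

```text
[0.4183 0.1392 0.1279]
n 3 min 2.6 dist 0.0641 turn [-0.8  0.2 -0.3]
{"claw":0,"linear":[0.852, 0.05, -0.029],"rotation":[-0.003, 0.001, -0.001]},
{"claw":0,"linear":[0.852, 0.052, -0.028],"rotation":[-0.003, 0.001, -0.001]},
{"claw":0,"linear":[0.852, 0.053, -0.027],"rotation":[-0.003, 0.001, -0.001]},
```

Descend and settle, then close after checking.

Call:
play_rows([
  {"claw": 0,"linear": [0.7,0.07,-0.03],"rotation": [0,0,0]},
  {"claw": 0,"linear": [0.85,0.07,-0.03],"rotation": [0,0,0]},
  {"claw": 0,"linear": [0.75,0.07,-0.03],"rotation": [0,0,0]},
  {"claw": 0,"linear": [0.1,0,0],"rotation": [0,0,0]},
  {"claw": 0,"linear": [0,0,0],"rotation": [0,0,0]},
], newtons=15)

```text
time: 17.75
position: [0.4211, 0.1449, 0.073]
tool_rot: [0.025, 1.559, -0.005]
ft_force: [-0.6, -0.2, 0.6]
grip_width: 1.001
```

Call:
play_rows([
  {"claw": 0,"linear": [0.25,-0.05,-0.12],"rotation": [0,0,0]},
  {"claw": 0,"linear": [0.12,0,-0.06],"rotation": [0,0,0]},
  {"claw": 1,"linear": [0,0,0],"rotation": [0,0,0]},
  {"claw": 1,"linear": [0,0,0],"rotation": [0,0,0]},
  {"claw": 1,"linear": [0,0,0],"rotation": [0,0,0]},
  {"claw": 1,"linear": [0,0,0],"rotation": [0,0,0]},
  {"claw": 1,"linear": [0,0,0],"rotation": [0,0,0]},
  {"claw": 1,"linear": [0,0,0],"rotation": [0,0,0]},
])

```text
time: 18.42
position: [0.4196, 0.1448, 0.0684]
tool_rot: [0.03, 1.552, -0.002]
ft_force: [0.6, 0.4, -1.4]
grip_width: 0.757
```

```bash
python3 - <<'E'
from h import *
p,r=axes(); print(p.round(4),r.round(3).tolist(),get_state()['grip_width'],get_state()['ft_force'])
E
```

```text
[0.4196 0.1448 0.0684] [[0.019, 0.02, 1.0], [0.018, 1.0, -0.02], [-1.0, 0.018, 0.019]] 0.7574694728364327 [ 0.55875293  0.36347696 -1.3779588 ]
```

Call:
play_rows([
  {"claw": 1,"linear": [0,0,0],"rotation": [0,0,0]},
  {"claw": 1,"linear": [0,0,0],"rotation": [0,0,0]},
  {"claw": 1,"linear": [-0.3,0,0],"rotation": [0,0,0]},
  {"claw": 1,"linear": [-0.7,0,0],"rotation": [0,0,0]},
  {"claw": 1,"linear": [-1,0,0],"rotation": [0,0,0]},
  {"claw": 1,"linear": [-1,0,0],"rotation": [0,0,0]},
  {"claw": 1,"linear": [-1,-0.2,0],"rotation": [0,0,0]},
  {"claw": 1,"linear": [-1,-0.4,0],"rotation": [0,0,0]},
  {"claw": 1,"linear": [-1,-0.5,0],"rotation": [0,0,0]},
  {"claw": 1,"linear": [-1,-0.6,0],"rotation": [0,0,0]},
])

```text
time: 19.25
position: [0.4104, 0.098, 0.247]
tool_rot: [0.02, 1.563, -0.005]
ft_force: [0.1, -0.8, -1.7]
grip_width: 0.761
```

```bash
python3 - <<'E'
from h import *
p,r=axes(); print(p.round(4),r.round(3).tolist(),get_state()['grip_width'],get_state()['ft_force'])
plan([.460,-.255,.26],Rdown(0))
E
```

```text
[0.4104 0.098  0.247 ] [[0.008, 0.016, 1.0], [0.009, 1.0, -0.016], [-1.0, 0.01, 0.008]] 0.7613398184892639 [ 0.11273684 -0.80068249 -1.74568118]
n 15 min 14.3 dist 0.3567 turn [-0.9  0.5 -0.5]
{"claw":0,"linear":[-0.043, -0.939, 0.148],"rotation":[-0.001, 0.0, -0.0]},
{"claw":0,"linear":[-0.042, -0.939, 0.147],"rotation":[-0.001, 0.0, -0.0]},
{"claw":0,"linear":[-0.042, -0.939, 0.146],"rotation":[-0.001, 0.0, -0.0]},
{"claw":0,"linear":[-0.041, -0.939, 0.145],"rotation":[-0.001, 0.0, -0.0]},
{"claw":0,"linear":[-0.041, -0.939, 0.144],"rotation":[-0.001, 0.0, -0.0]},
{"claw":0,"linear":[-0.04, -0.94, 0.143],"rotation":[-0.001, 0.0, -0.0]},
{"claw":0,"linear":[-0.039, -0.94, 0.142],"rotation":[-0.001, 0.0, -0.0]},
{"claw":0,"linear":[-0.039, -0.94, 0.141],"rotation":[-0.001, 0.0, -0.0]},
{"claw":0,"linear":[-0.038, -0.94, 0.139],"rotation":[-0.001, 0.0, -0.0]},
{"claw":0,"linear":[-0.038, -0.94, 0.138],"rotation":[-0.001, 0.0, -0.0]},
{"claw":0,"linear":[-0.037, -0.94, 0.137],"rotation":[-0.001, 0.0, -0.0]},
{"claw":0,"linear":[-0.037, -0.941, 0.136],"rotation":[-0.001, 0.0, -0.0]},
{"claw":0,"linear":[-0.036, -0.941, 0.135],"rotation":[-0.001, 0.0, -0.0]},
{"claw":0,"linear":[-0.036, -0.941, 0.134],"rotation":[-0.001, 0.0, -0.0]},
{"claw":0,"linear":[-0.035, -0.941, 0.133],"rotation":[-0.001, 0.0, -0.0]},
```

```bash
sed -i 's/    for i in range(n):\n        ri/&/; s/^    for i in range(n):$/    for i in range(min(n,1)):/' h.py
python3 - <<'E'
from h import *
import pickle
from scipy.optimize import minimize
W=pickle.load(open('w3.pkl','rb')); a=cv2.imread('pics/w3.png'); h=cv2.cvtColor(a,cv2.COLOR_BGR2HSV)
t=np.linspace(0,2*np.pi,72,endpoint=False); ring=np.c_[np.cos(t),np.sin(t)]
# everything not worktop-grey around turntable: wood mask U holder; fit disc edges on the wood side
m=cv2.inRange(h,(8,100,60),(22,255,255)); m[:, 215:]=0; m[220:]=0
def hull(P):
    M=np.zeros(m.shape,np.uint8); cv2.fillConvexPoly(M,cv2.convexHull((px(W,P)*16).astype(np.int32)),1,shift=4); return M
def disc(q): return hull(np.vstack([np.c_[q+ring*.08,np.full(72,z)] for z in(.02,0.0)]))
def cup(q): return hull(np.vstack([np.c_[q+ring*r_,np.full(72,z+.02)] for r_,z in((.032,.09),(.032,.062),(.0285,.058),(.022,0))]))
B=(m>0).astype(np.uint8)
def cost(q):
    D=disc(q)&(1-cup(q)); return 1-(D&B).sum()/(D|B).sum()
g=np.array([.46,-.262]); o=minimize(cost,g,method='Nelder-Mead',options=dict(initial_simplex=[g,g+[.01,0],g+[0,.01]])); print(o.x,1-o.fun)
# side camera + scene independent check of rim centre skipped
E
```

```text
[ 0.45503217 -0.26614412] 0.9464082098061574
```

Call:
play_rows([
  {"claw": 1,"linear": [-0.3,-0.3,0.5],"rotation": [0,0,0]},
  {"claw": 1,"linear": [-0.2,-0.8,0.4],"rotation": [0,0,0]},
  {"claw": 1,"linear": [-0.1,-0.9,0.3],"rotation": [0,0,0]},
  {"claw": 1,"linear": [-0.05,-0.95,0.15],"rotation": [0,0,0]},
  {"claw": 1,"linear": [0,-0.95,0.1],"rotation": [0,0,0]},
  {"claw": 1,"linear": [0,-0.95,0.1],"rotation": [0,0,0]},
  {"claw": 1,"linear": [0,-0.95,0.1],"rotation": [0,0,0]},
  {"claw": 1,"linear": [0,-0.95,0.1],"rotation": [0,0,0]},
  {"claw": 1,"linear": [0,-0.95,0.1],"rotation": [0,0,0]},
  {"claw": 1,"linear": [0,-0.95,0.1],"rotation": [0,0,0]},
])

```text
time: 20.08
position: [0.4595, -0.1279, 0.2744]
tool_rot: [0.026, 1.546, 0.006]
ft_force: [0.7, -0.4, -2.1]
grip_width: 0.755
```

```bash
python3 - <<'E'
from h import *
p,r=axes(); print(p.round(4),r.round(3).tolist(),get_state()['grip_width'])
plan([.460,-.260,.24],Rdown(0))
E
```

```text
[ 0.4595 -0.1279  0.2744] [[0.025, 0.012, 1.0], [0.02, 1.0, -0.013], [-0.999, 0.02, 0.025]] 0.7545992593996084
n 6 min 5.5 dist 0.1365 turn [-0.7  1.4 -1.2]
{"claw":0,"linear":[0.212, -0.885, 0.009],"rotation":[-0.001, 0.003, -0.002]},
```

Call:
play_rows([
  {"claw": 1,"linear": [0,-0.9,0],"rotation": [0,0.003,-0.002]},
  {"claw": 1,"linear": [0,-0.95,0],"rotation": [0,0.003,-0.002]},
  {"claw": 1,"linear": [0,-0.95,0],"rotation": [0,0.003,-0.002]},
  {"claw": 1,"linear": [0,-0.95,0],"rotation": [0,0.003,-0.002]},
  {"claw": 1,"linear": [0,-0.95,0],"rotation": [0,0.003,-0.002]},
  {"claw": 1,"linear": [0,-0.95,0],"rotation": [0,0,0]},
  {"claw": 1,"linear": [0,-0.95,0],"rotation": [0,0,0]},
  {"claw": 1,"linear": [0,-0.8,0],"rotation": [0,0,0]},
  {"claw": 1,"linear": [0,-0.5,0],"rotation": [0,0,0]},
  {"claw": 1,"linear": [0,0,0],"rotation": [0,0,0]},
])

```text
time: 20.92
position: [0.4529, -0.341, 0.2772]
tool_rot: [0.018, 1.565, -0.011]
ft_force: [-0.0, 0.0, -1.4]
grip_width: 0.755
```

```bash
python3 - <<'E'
from h import *
import pickle
p,r=axes(); print(p.round(4),r.round(3).tolist(),get_state()['grip_width'])
W=cam('wrist'); a=get_image('wrist'); cv2.imwrite('pics/w9.png',a); pickle.dump(W,open('w9.pkl','wb'))
E
```

```text
[ 0.4529 -0.341   0.2772] [[0.006, 0.019, 1.0], [0.005, 1.0, -0.019], [-1.0, 0.005, 0.006]] 0.7546823768528865
```

View pics/w9.png

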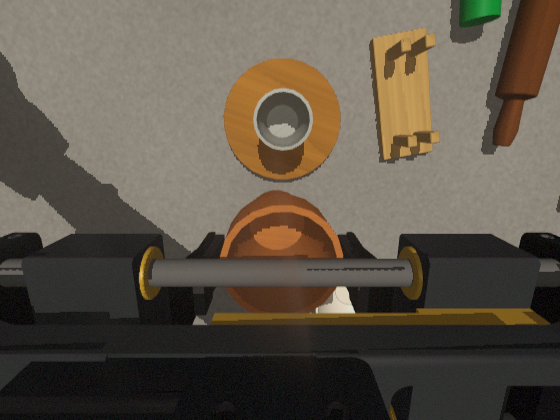

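The holder rim is centred at (283.5,119.5) and the turntable spans 224–341 × 58–181. The held mould hangs upright below the gripper, with its rim at columns 221–341.

```bash
cat > hold.py <<'E'
from h import *
import pickle
from scipy.optimize import minimize
W=pickle.load(open('w9.pkl','rb')); a=cv2.imread('pics/w9.png'); h=cv2.cvtColor(a,cv2.COLOR_BGR2HSV)
t=np.linspace(0,2*np.pi,72,endpoint=False); ring=np.c_[np.cos(t),np.sin(t)]
m=cv2.inRange(h,(8,100,40),(22,255,255)); m[185:]=0; m[:,:200]=0; m[:,360:]=0
c=max(cv2.findContours(m,0,1)[0],key=cv2.contourArea); B=np.zeros(m.shape,np.uint8); cv2.drawContours(B,[c],-1,1,-1)
def cost(q):
    M=np.zeros(m.shape,np.uint8); P=np.vstack([np.c_[q+ring*.08,np.full(72,z)] for z in(.02,0.0)])
    cv2.fillConvexPoly(M,cv2.convexHull((px(W,P)*16).astype(np.int32)),1,shift=4); return 1-(M&B).sum()/(M|B).sum()
g=np.array([.458,-.264]); o=minimize(cost,g,method='Nelder-Mead',options=dict(initial_simplex=[g,g+[.01,0],g+[0,.01]])); print('tt',o.x,1-o.fun)
def ext(P): q=px(W,P); return q.min(0).round(1),q.max(0).round(1)
print('rim centre by extents', [ext(np.c_[np.array(g2)+ring*.032,np.full(72,.11)]) for g2 in ([.456,-.264],[.46,-.264],[.456,-.260])])
p,r=axes(); f=p[2]-.0684
print('held rim', ext(np.c_[p[:2]+[0,-.0015]+ring*.032,np.full(72,f+.09)]), 'low', ext(np.c_[p[:2]+[0,-.0015]+ring*.022,np.full(72,f)]))
E
python3 hold.py
```

```text
tt [ 0.45744319 -0.26633849] 0.9710535465924895
rim centre by extents [(array([251. ,  86.3]), array([311.2, 149. ])), (array([254.8,  86.2]), array([315. , 148.9])), (array([250.9,  82.1]), array([311.2, 145.2]))]
held rim (array([218.4, 203.5]), array([343. , 318.1])) low (array([252.8, 187.6]), array([307.3, 240. ]))
```

Call:
play_rows([
  {"claw": 1,"linear": [0,0.6,0.04],"rotation": [0,0,0]},
  {"claw": 1,"linear": [0.2,0.8,0.04],"rotation": [0,0,0]},
  {"claw": 1,"linear": [0.4,0.8,0.04],"rotation": [0,0,0]},
  {"claw": 1,"linear": [0.7,0.5,0.04],"rotation": [0,0,0]},
  {"claw": 1,"linear": [0.7,0.2,0.04],"rotation": [0,0,0]},
  {"claw": 1,"linear": [0.5,0,0],"rotation": [0,0,0]},
  {"claw": 1,"linear": [0,0,0],"rotation": [0,0,0]},
  {"claw": 1,"linear": [0,0,0],"rotation": [0,0,0]},
])

```text
time: 21.63
position: [0.4612, -0.2561, 0.2145]
tool_rot: [0.019, 1.562, 0.002]
ft_force: [0.3, -0.9, -1.0]
grip_width: 0.755
```

```bash
python3 - <<'E'
from h import *
p,r=axes(); print(p.round(4),r.round(3).tolist(),get_state()['grip_width'],get_state()['ft_force'])
plan([.458,-.263,.18],Rdown(0),1)
E
```

```text
[ 0.4612 -0.2561  0.2145] [[0.009, 0.011, 1.0], [0.014, 1.0, -0.011], [-1.0, 0.014, 0.009]] 0.7554667285368433 [ 0.25960401 -0.93492654 -1.02920209]
n 1 min 1.4 dist 0.0353 turn [-0.6  0.5 -0.8]
{"claw":0,"linear":[1.374, -0.297, -0.137],"rotation":[-0.007, 0.006, -0.009]},
```

Call:
play_rows([
  {"claw": 1,"linear": [0.3,-0.2,-0.08],"rotation": [-0.003,0.003,-0.005]},
  {"claw": 1,"linear": [0.4,-0.1,-0.05],"rotation": [-0.003,0.003,-0.005]},
  {"claw": 1,"linear": [0.4,0,0],"rotation": [0,0,0]},
  {"claw": 1,"linear": [0,0,0],"rotation": [0,0,0]},
  {"claw": 1,"linear": [0,0,0],"rotation": [0,0,0]},
])

```text
time: 22.05
position: [0.458, -0.2671, 0.1863]
tool_rot: [-0.002, 1.57, -0.008]
ft_force: [1.0, 0.3, -0.7]
grip_width: 0.754
```

```bash
python3 - <<'E'
from h import *
p,r=axes(); print(p.round(4),r.round(3).tolist(),get_state()['grip_width'],get_state()['ft_force'])
E
```

```text
[ 0.458  -0.2671  0.1863] [[0.001, 0.004, 1.0], [-0.006, 1.0, -0.004], [-1.0, -0.006, 0.001]] 0.7539073242788181 [ 1.01912304  0.27937087 -0.71768272]
```

Call:
play_rows([
  {"claw": 1,"linear": [0.05,0.18,0],"rotation": [0,0,0]},
  {"claw": 1,"linear": [0.4,0,0],"rotation": [0,0,0]},
  {"claw": 1,"linear": [0.5,0,0],"rotation": [0,0,0]},
  {"claw": 1,"linear": [0.5,0,0],"rotation": [0,0,0]},
  {"claw": 1,"linear": [0.4,0,0],"rotation": [0,0,0]},
  {"claw": 1,"linear": [0.2,0,0],"rotation": [0,0,0]},
  {"claw": 1,"linear": [0,0,0],"rotation": [0,0,0]},
  {"claw": 1,"linear": [0,0,0],"rotation": [0,0,0]},
])

```text
time: 22.72
position: [0.46, -0.2628, 0.1302]
tool_rot: [-0.002, 1.567, -0.009]
ft_force: [1.5, 0.0, -0.7]
grip_width: 0.753
```

Call:
play_rows([
  {"claw": 1,"linear": [0.12,0,-0.03],"rotation": [0,0,0]},
  {"claw": 1,"linear": [0.08,0,-0.03],"rotation": [0,0,0]},
  {"claw": 1,"linear": [0,0,0],"rotation": [0,0,0]},
])

```text
time: 22.97
position: [0.4602, -0.2632, 0.1261]
tool_rot: [-0.003, 1.563, -0.009]
ft_force: [1.2, -0.4, -1.7]
grip_width: 0.756
```

Call:
play_rows([
  {"claw": 1,"linear": [0.06,0,0],"rotation": [0,0,0]},
  {"claw": 1,"linear": [0.04,0,0],"rotation": [0,0,0]},
])

```text
time: 23.13
position: [0.4604, -0.2634, 0.1241]
tool_rot: [-0.003, 1.562, -0.009]
ft_force: [1.1, -1.2, 0.1]
grip_width: 0.754
```

Call:
play_rows([
  {"claw": 1,"linear": [0.06,0,-0.03],"rotation": [0,0,0]},
  {"claw": 1,"linear": [0.04,0,0],"rotation": [0,0,0]},
])

```text
time: 23.3
position: [0.4604, -0.264, 0.1224]
tool_rot: [-0.004, 1.56, -0.01]
ft_force: [-1.3, 0.8, 3.3]
grip_width: 0.755
```

Call:
play_rows([
  {"claw": 1,"linear": [0.06,0,0],"rotation": [0,0,0]},
  {"claw": 1,"linear": [0.04,0,0],"rotation": [0,0,0]},
])

```text
time: 23.47
position: [0.4603, -0.2647, 0.1208]
tool_rot: [-0.003, 1.56, -0.01]
ft_force: [-1.5, 1.4, 6.1]
grip_width: 0.751
```

Seated: 3 to 6 N of contact at TCP z of 0.121 to 0.122, and 0.122 was predicted. Release, then rise.

Call:
play_rows([
  {"claw": 0,"linear": [0,0,0],"rotation": [0,0,0]},
  {"claw": 0,"linear": [0,0,0],"rotation": [0,0,0]},
  {"claw": 0,"linear": [0,0,0],"rotation": [0,0,0]},
  {"claw": 0,"linear": [0,0,0],"rotation": [0,0,0]},
  {"claw": 0,"linear": [0,0,0],"rotation": [0,0,0]},
  {"claw": 0,"linear": [-0.3,0,0],"rotation": [0,0,0]},
  {"claw": 0,"linear": [-0.7,0,0],"rotation": [0,0,0]},
  {"claw": 0,"linear": [-1,0,0],"rotation": [0,0,0]},
  {"claw": 0,"linear": [-1,0,0],"rotation": [0,0,0]},
  {"claw": 0,"linear": [-1,0.3,0],"rotation": [0,0,0]},
])

```text
time: 24.3
position: [0.4522, -0.2564, 0.2186]
tool_rot: [0.001, 1.579, -0.014]
ft_force: [0.4, 0.5, -0.7]
grip_width: 1.003
```

Call:
play_rows([
  {"claw": 0,"linear": [-0.6,0.95,0],"rotation": [0,0,0]},
  {"claw": 0,"linear": [-0.3,0.95,0],"rotation": [0,0,0]},
  {"claw": 0,"linear": [-0.2,0.95,0],"rotation": [0,0,0]},
  {"claw": 0,"linear": [0,0.98,0],"rotation": [0,0,0]},
  {"claw": 0,"linear": [0,0.98,0],"rotation": [0,0,0]},
  {"claw": 0,"linear": [0,0.98,0],"rotation": [0,0,0]},
  {"claw": 0,"linear": [0,0.98,0],"rotation": [0,0,0]},
  {"claw": 0,"linear": [0,0.98,0],"rotation": [0,0,0]},
  {"claw": 0,"linear": [0,0.98,0],"rotation": [0,0,0]},
  {"claw": 0,"linear": [0,0.98,0],"rotation": [0,0,0]},
])

```text
time: 25.13
position: [0.4587, -0.014, 0.2581]
tool_rot: [0.017, 1.558, -0.028]
ft_force: [-0.0, 0.3, 0.3]
grip_width: 0.998
```

```bash
python3 - <<'E'
from h import *
plan([.46,.225,.26],Rdown(0))
a=get_image('scene'); print(axes()[0].round(3))
h=cv2.cvtColor(a,cv2.COLOR_BGR2HSV); m=cv2.inRange(h,(5,130,80),(14,255,255)); m=cv2.morphologyEx(m,cv2.MORPH_OPEN,np.ones((3,3)))
n,l,s,c=cv2.connectedComponentsWithStats(m); C=cam('scene')
for i in range(1,n):
    if s[i,4]>100: print(s[i].tolist(),onz(C,(s[i,0]+s[i,2]/2+1,s[i,1]+9),.09).round(3)[:2])
cv2.imwrite('pics/s10.png',crop(a,200,110,400,260,4))
E
```

```text
n 10 min 9.6 dist 0.239 turn [-1.6  0.8  0.4]
{"claw":0,"linear":[-0.014, 0.956, -0.022],"rotation":[-0.002, 0.001, 0.0]},
[ 0.459 -0.008  0.258]
[90, 68, 37, 39, 937] [ 0.53  -0.874]
[218, 138, 20, 19, 311] [ 0.437 -0.292]
[270, 207, 49, 41, 591] [0.471 0.042]
[146, 215, 67, 100, 1384] [ 0.719 -0.159]
[244, 226, 59, 45, 1054] [0.556 0.046]
[376, 240, 25, 30, 559] [0.366 0.288]
[367, 277, 26, 31, 612] [0.466 0.337]
[262, 322, 48, 23, 442] [0.713 0.256]
[341, 323, 27, 31, 656] [0.6   0.368]
```

View pics/s10.png

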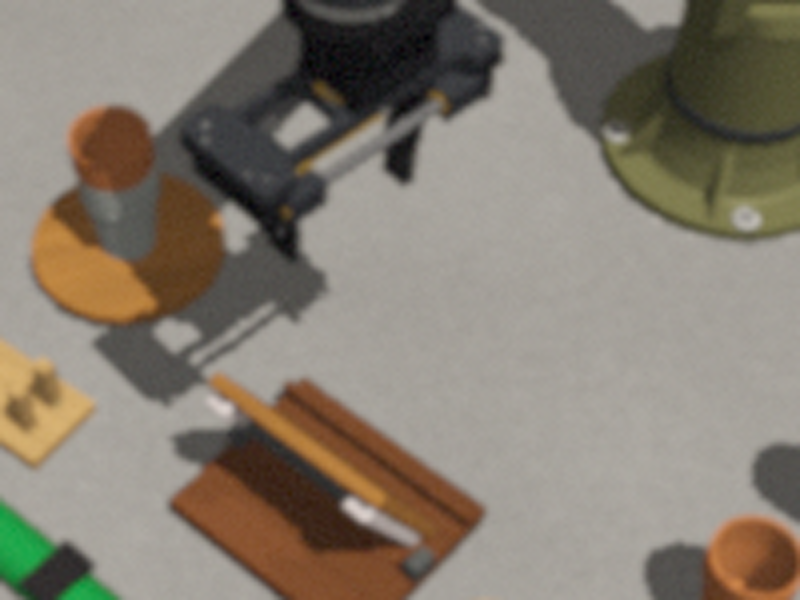

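Mould A sits upright in the cup and the board is still leaning. Next I hover before moulds B and C.

Call:
play_rows([
  {"claw": 0,"linear": [0,0.95,0],"rotation": [-0.002,0.001,0]},
  {"claw": 0,"linear": [0,0.95,0],"rotation": [-0.002,0.001,0]},
  {"claw": 0,"linear": [0,0.95,0],"rotation": [-0.002,0.001,0]},
  {"claw": 0,"linear": [0,0.95,0],"rotation": [-0.002,0.001,0]},
  {"claw": 0,"linear": [0,0.95,0],"rotation": [-0.002,0.001,0]},
  {"claw": 0,"linear": [0,0.95,-0.02],"rotation": [0,0,0]},
  {"claw": 0,"linear": [0,0.95,-0.02],"rotation": [0,0,0]},
  {"claw": 0,"linear": [0,0.8,-0.02],"rotation": [0,0,0]},
  {"claw": 0,"linear": [0,0.5,0],"rotation": [0,0,0]},
  {"claw": 0,"linear": [0,0,0],"rotation": [0,0,0]},
])

```text
time: 26.02
position: [0.4598, 0.1985, 0.2616]
tool_rot: [0.002, 1.561, -0.009]
ft_force: [-0.3, -0.5, -0.4]
grip_width: 0.996
```

```bash
cat > look.py <<'E'
from h import *
import sys
W,a,m,l,o=rims('pics/%s.png'%sys.argv[1])
for i,s in o:
    g=onz(W,s[:2]+s[2:4]/2,.05)[:2]; f=fit(W,l,i,g)
    if f[1]>.75: print('MOULD',f[0].round(4),round(f[1],3)); plan([*f[0],.2],Rdown(0))
E
python3 look.py w11; python3 -c "
from h import *
print(onz(cam('scene'),(228.3,146.5),.144))"
```

```text
tcp [0.4598 0.1985 0.2616] tz [ 1.    -0.007  0.01 ] tx [ 0.01  -0.004 -1.   ]
blob [375, 0, 81, 60, 3819] [0.61  0.369 0.06 ]
blob [257, 19, 62, 71, 3364] [0.47  0.344 0.06 ]
blob [161, 77, 64, 62, 3109] [0.36  0.287 0.06 ]
blob [436, 97, 47, 93, 1855] [0.677 0.246 0.06 ]
blob [309, 225, 54, 34, 1227] [0.536 0.12  0.06 ]
MOULD [0.6053 0.3708] 0.959
n 10 min 9.4 dist 0.2348 turn [-0.5  0.6  0.3]
{"claw":0,"linear":[0.249, 0.702, 0.573],"rotation":[-0.001, 0.001, 0.0]},
MOULD [0.4701 0.3372] 0.934
n 7 min 6.2 dist 0.1536 turn [-0.5  0.6  0.3]
{"claw":0,"linear":[0.349, 0.804, 0.048],"rotation":[-0.001, 0.001, 0.0]},
MOULD [0.3668 0.285 ] 0.945
n 6 min 5.7 dist 0.1424 turn [-0.5  0.6  0.3]
{"claw":0,"linear":[0.402, 0.584, -0.631],"rotation":[-0.001, 0.001, 0.001]},
[ 0.46564847 -0.25077493  0.144     ]
```

Call:
play_rows([
  {"claw": 0,"linear": [0.1,0.6,0.05],"rotation": [0,0,0]},
  {"claw": 0,"linear": [0.3,0.95,0.05],"rotation": [0,0,0]},
  {"claw": 0,"linear": [0.4,0.95,0.05],"rotation": [0,0,0]},
  {"claw": 0,"linear": [0.5,0.95,0.05],"rotation": [0,0,0]},
  {"claw": 0,"linear": [0.6,0.9,0.05],"rotation": [0,0,0]},
  {"claw": 0,"linear": [0.6,0.6,0.05],"rotation": [0,0,0]},
  {"claw": 0,"linear": [0.6,0.2,0.05],"rotation": [0,0,0]},
  {"claw": 0,"linear": [0.2,0,0],"rotation": [0,0,0]},
  {"claw": 0,"linear": [0,0,0],"rotation": [0,0,0]},
  {"claw": 0,"linear": [0,0,0],"rotation": [0,0,0]},
])

```text
time: 26.9
position: [0.4786, 0.3231, 0.1776]
tool_rot: [0.02, 1.556, -0.024]
ft_force: [0.3, -0.6, 0.7]
grip_width: 1.001
```

```bash
python3 - <<'E'
from h import *
C=cam('scene'); print('proj',px(C,[[.458,-.266,.144],[.458,-.266,.11],[.458,-.266,.02]]))
p,r=axes(); print(p.round(4)); plan([.4701,.3372,.13],Rdown(0),1)
E
```

```text
proj [[227.05228538 142.56823128]
 [228.28768587 150.38234908]
 [231.29982493 169.4346398 ]]
[0.4786 0.3231 0.1776]
n 1 min 2.0 dist 0.0504 turn [-1.6  0.9  0.2]
{"claw":0,"linear":[1.898, 0.559, -0.383],"rotation":[-0.018, 0.01, 0.002]},
```

Call:
play_rows([
  {"claw": 0,"linear": [0.3,0.3,-0.2],"rotation": [-0.008,0.005,0]},
  {"claw": 0,"linear": [0.5,0.25,-0.15],"rotation": [-0.008,0.005,0]},
  {"claw": 0,"linear": [0.6,0,-0.05],"rotation": [0,0,0]},
  {"claw": 0,"linear": [0.2,0,0],"rotation": [0,0,0]},
  {"claw": 0,"linear": [0,0,0],"rotation": [0,0,0]},
  {"claw": 0,"linear": [0,0,0],"rotation": [0,0,0]},
])

```text
time: 27.4
position: [0.4701, 0.3375, 0.1382]
tool_rot: [0.005, 1.57, -0.0]
ft_force: [0.0, -0.8, 0.2]
grip_width: 1.0
```

```bash
python3 - <<'E'
from h import *
p,r=axes(); print(p.round(4),r[:,0].round(3)); plan([.4701,.3372,.065],Rdown(0),3)
E
```

```text
[0.4701 0.3375 0.1382] [ 0.001  0.003 -1.   ]
n 3 min 2.9 dist 0.0732 turn [-0.2  0.  -0.2]
{"claw":0,"linear":[0.975, -0.007, -0.001],"rotation":[-0.001, 0.0, -0.001]},
```

Call:
play_rows([
  {"claw": 0,"linear": [0.5,0,0],"rotation": [0,0,0]},
  {"claw": 0,"linear": [0.8,0,0],"rotation": [0,0,0]},
  {"claw": 0,"linear": [0.8,0,0],"rotation": [0,0,0]},
  {"claw": 0,"linear": [0.5,0,0],"rotation": [0,0,0]},
  {"claw": 0,"linear": [0.15,0,0],"rotation": [0,0,0]},
  {"claw": 0,"linear": [0.05,0,0],"rotation": [0,0,0]},
  {"claw": 0,"linear": [0,0,0],"rotation": [0,0,0]},
])

```text
time: 27.98
position: [0.4726, 0.3391, 0.0665]
tool_rot: [0.009, 1.565, 0.003]
ft_force: [0.2, -0.3, 0.1]
grip_width: 0.996
```

Call:
play_rows([
  {"claw": 1,"linear": [0.04,-0.08,-0.08],"rotation": [0,0,0]},
  {"claw": 1,"linear": [0,0,0],"rotation": [0,0,0]},
  {"claw": 1,"linear": [0,0,0],"rotation": [0,0,0]},
  {"claw": 1,"linear": [0,0,0],"rotation": [0,0,0]},
  {"claw": 1,"linear": [0,0,0],"rotation": [0,0,0]},
  {"claw": 1,"linear": [0,0,0],"rotation": [0,0,0]},
  {"claw": 1,"linear": [0,0,0],"rotation": [0,0,0]},
  {"claw": 1,"linear": [0,0,0],"rotation": [0,0,0]},
])

```text
time: 28.65
position: [0.472, 0.3382, 0.0687]
tool_rot: [0.012, 1.561, 0.006]
ft_force: [-0.2, -1.4, -0.9]
grip_width: 0.74
```

Call:
play_rows([
  {"claw": 1,"linear": [-0.3,0,0],"rotation": [0,0,0]},
  {"claw": 1,"linear": [-0.7,0,0],"rotation": [0,0,0]},
  {"claw": 1,"linear": [-0.95,0,0],"rotation": [0,0,0]},
  {"claw": 1,"linear": [-0.95,0,0],"rotation": [0,0,0]},
  {"claw": 1,"linear": [-0.95,0,0],"rotation": [0,0,0]},
  {"claw": 1,"linear": [-0.95,0,0],"rotation": [0,0,0]},
  {"claw": 1,"linear": [-0.95,-0.3,0],"rotation": [0,0,0]},
  {"claw": 1,"linear": [-0.9,-0.4,0],"rotation": [0,0,0]},
  {"claw": 1,"linear": [-0.9,-0.4,0],"rotation": [0,0,0]},
  {"claw": 1,"linear": [-0.7,-0.7,0],"rotation": [0,0,0]},
])

```text
time: 29.48
position: [0.4655, 0.2908, 0.2813]
tool_rot: [0.002, 1.57, 0.004]
ft_force: [1.0, 0.7, -1.3]
grip_width: 0.74
```

Call:
play_rows([
  {"claw": 1,"linear": [-0.4,-0.9,0],"rotation": [0,0,0]},
  {"claw": 1,"linear": [-0.3,-0.95,0],"rotation": [0,0,0]},
  {"claw": 1,"linear": [0,-0.98,0],"rotation": [0,0,0]},
  {"claw": 1,"linear": [0,-0.98,0],"rotation": [0,0,0]},
  {"claw": 1,"linear": [0,-0.98,0],"rotation": [0,0,0]},
  {"claw": 1,"linear": [0,-0.98,0],"rotation": [0,0,0]},
  {"claw": 1,"linear": [0,-0.98,0],"rotation": [0,0,0]},
  {"claw": 1,"linear": [0,-0.98,0],"rotation": [0,0,0]},
  {"claw": 1,"linear": [0,-0.98,0],"rotation": [0,0,0]},
  {"claw": 1,"linear": [0,-0.98,0],"rotation": [0,0,0]},
])

```text
time: 30.32
position: [0.4668, 0.0381, 0.3084]
tool_rot: [0.01, 1.558, 0.015]
ft_force: [0.5, 0.1, -1.5]
grip_width: 0.738
```

```bash
python3 - <<'E'
from h import *
print(axes()[0].round(4),get_state()['grip_width']); plan([.458,-.345,.30],Rdown(0))
E
```

```text
[0.4668 0.0381 0.3084] 0.738471488842963
n 16 min 15.4 dist 0.3833 turn [ 0.2  0.7 -0.9]
{"claw":0,"linear":[0.005, -0.958, -0.025],"rotation":[0.0, 0.001, -0.001]},
```

Call:
play_rows([
  {"claw": 1,"linear": [0,-0.96,-0.02],"rotation": [0,0.001,-0.001]},
  {"claw": 1,"linear": [0,-0.96,-0.02],"rotation": [0,0.001,-0.001]},
  {"claw": 1,"linear": [0,-0.96,-0.02],"rotation": [0,0.001,-0.001]},
  {"claw": 1,"linear": [0,-0.96,-0.02],"rotation": [0,0.001,-0.001]},
  {"claw": 1,"linear": [0,-0.96,-0.02],"rotation": [0,0,0]},
  {"claw": 1,"linear": [0,-0.96,-0.02],"rotation": [0,0,0]},
  {"claw": 1,"linear": [0,-0.96,-0.02],"rotation": [0,0,0]},
  {"claw": 1,"linear": [0,-0.96,-0.02],"rotation": [0,0,0]},
  {"claw": 1,"linear": [0,-0.96,-0.02],"rotation": [0,0,0]},
  {"claw": 1,"linear": [0,-0.96,-0.02],"rotation": [0,0,0]},
])

```text
time: 31.15
position: [0.4573, -0.2187, 0.309]
tool_rot: [0.019, 1.557, 0.013]
ft_force: [1.1, -0.2, -1.8]
grip_width: 0.737
```

Call:
play_rows([
  {"claw": 1,"linear": [0,-0.96,-0.02],"rotation": [0,0,0]},
  {"claw": 1,"linear": [0,-0.96,-0.02],"rotation": [0,0,0]},
  {"claw": 1,"linear": [0,-0.96,0],"rotation": [0,0,0]},
  {"claw": 1,"linear": [0,-0.96,0],"rotation": [0,0,0]},
  {"claw": 1,"linear": [0,-0.6,0],"rotation": [0,0,0]},
  {"claw": 1,"linear": [0,0,0],"rotation": [0,0,0]},
])

```text
time: 31.65
position: [0.452, -0.341, 0.3096]
tool_rot: [0.024, 1.551, 0.008]
ft_force: [-0.8, 1.3, -1.0]
grip_width: 0.737
```

```bash
cat > stack.py <<'E'
# mouth of the topmost cup in the stack: ellipse of the orange rim blob, matched to a 32 mm ring at z=zr
from h import *
import sys
zr=float(sys.argv[1]); W=cam('wrist'); p,r=axes(); a=get_image('wrist'); cv2.imwrite('pics/%s.png'%sys.argv[2],a)
h=cv2.cvtColor(a,cv2.COLOR_BGR2HSV); m=cv2.inRange(h,(5,130,50),(14,255,255)); m[185:]=0; m[:,:200]=0; m[:,360:]=0
m=cv2.morphologyEx(m,cv2.MORPH_OPEN,np.ones((3,3)))
n,l,s,c=cv2.connectedComponentsWithStats(m)
t=np.linspace(0,2*np.pi,72); ring=np.c_[np.cos(t),np.sin(t)]*.032
for i in range(1,n):
    if s[i,4]>800:
        print('blob',s[i].tolist())
        for z in (zr,zr-.006):
            q=np.array([.458,-.266]); 
            for _ in range(4):  # match left/right and top extents
                e=px(W,np.c_[q+ring,np.full(72,z)]); lo,hi=e.min(0),e.max(0)
                bx=s[i,0]+s[i,2]/2-.5; q=q+np.array([(bx-(lo[0]+hi[0])/2),-(s[i,1]-lo[1])])*(.064/(hi[0]-lo[0]))
            print(z,q.round(4),'pred width',(hi[0]-lo[0]).round(1),'height',(hi[1]-lo[1]).round(1))
print(p.round(4),r[:,0].round(3),r[:,2].round(3))
E
python3 stack.py .144 w12
```

```text
blob [255, 92, 59, 69, 2956]
0.144 [ 0.4598 -0.267 ] pred width 60.0 height 62.2
0.13799999999999998 [ 0.4599 -0.2662] pred width 58.9 height 61.1
[ 0.452  -0.341   0.3096] [ 0.019  0.02  -1.   ] [ 1.    -0.01   0.019]
```

View pics/w12.png

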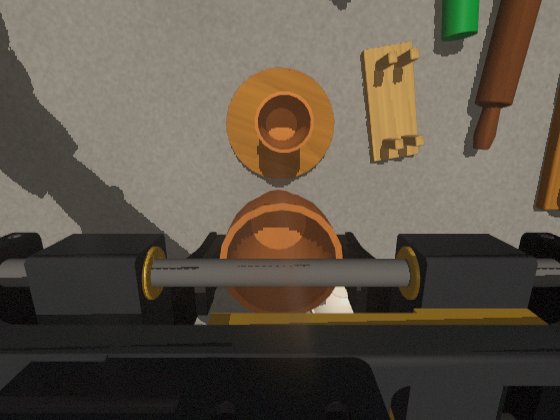

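Call:
play_rows([
  {"claw": 1,"linear": [0,0.5,0.04],"rotation": [0,0.004,-0.004]},
  {"claw": 1,"linear": [0.2,0.8,0.04],"rotation": [0,0.004,-0.004]},
  {"claw": 1,"linear": [0.4,0.8,0.04],"rotation": [0,0.004,-0.004]},
  {"claw": 1,"linear": [0.6,0.5,0.04],"rotation": [0,0,0]},
  {"claw": 1,"linear": [0.7,0.1,0.04],"rotation": [0,0,0]},
  {"claw": 1,"linear": [0.7,0,0],"rotation": [0,0,0]},
  {"claw": 1,"linear": [0.4,0,0],"rotation": [0,0,0]},
  {"claw": 1,"linear": [0,0,0],"rotation": [0,0,0]},
  {"claw": 1,"linear": [0,0,0],"rotation": [0,0,0]},
])

```text
time: 32.45
position: [0.4599, -0.2579, 0.2349]
tool_rot: [0.011, 1.565, 0.012]
ft_force: [0.2, -0.8, -1.0]
grip_width: 0.739
```

```bash
python3 - <<'E'
from h import *
p,r=axes(); print(p.round(4),r[:,0].round(3)); plan([.459,-.264,.215],Rdown(0),1)
E
```

```text
[ 0.4599 -0.2579  0.2349] [ 0.005  0.014 -1.   ]
n 1 min 0.8 dist 0.0209 turn [ 0.   0.3 -0.8]
{"claw":0,"linear":[0.793, -0.257, -0.04],"rotation":[0.001, 0.003, -0.009]},
```

Call:
play_rows([
  {"claw": 1,"linear": [0.2,-0.15,-0.03],"rotation": [0,0.002,-0.004]},
  {"claw": 1,"linear": [0.3,-0.08,-0.02],"rotation": [0,0.002,-0.004]},
  {"claw": 1,"linear": [0.15,0,0],"rotation": [0,0,0]},
  {"claw": 1,"linear": [0,0,0],"rotation": [0,0,0]},
  {"claw": 1,"linear": [0,0,0],"rotation": [0,0,0]},
])

```text
time: 32.87
position: [0.4597, -0.2655, 0.2198]
tool_rot: [-0.0, 1.569, -0.001]
ft_force: [-0.8, -0.8, -1.7]
grip_width: 0.735
```

Call:
play_rows([
  {"claw": 1,"linear": [0.3,0.05,0],"rotation": [0,0,0]},
  {"claw": 1,"linear": [0.5,0,0],"rotation": [0,0,0]},
  {"claw": 1,"linear": [0.5,0,0],"rotation": [0,0,0]},
  {"claw": 1,"linear": [0.5,0,0],"rotation": [0,0,0]},
  {"claw": 1,"linear": [0.2,0,0],"rotation": [0,0,0]},
  {"claw": 1,"linear": [0,0,0],"rotation": [0,0,0]},
  {"claw": 1,"linear": [0,0,0],"rotation": [0,0,0]},
])

```text
time: 33.45
position: [0.4592, -0.2643, 0.1636]
tool_rot: [0.001, 1.57, -0.002]
ft_force: [0.0, 0.1, -1.0]
grip_width: 0.737
```

Call:
play_rows([
  {"claw": 1,"linear": [0.1,0,0],"rotation": [0,0,0]},
  {"claw": 1,"linear": [0.06,0,0],"rotation": [0,0,0]},
  {"claw": 1,"linear": [0,0,0],"rotation": [0,0,0]},
])

```text
time: 33.7
position: [0.4598, -0.2645, 0.1598]
tool_rot: [0.0, 1.569, -0.003]
ft_force: [-0.8, -0.2, -1.8]
grip_width: 0.738
```

Call:
play_rows([
  {"claw": 1,"linear": [0.06,0,0],"rotation": [0,0,0]},
  {"claw": 1,"linear": [0.06,0,0],"rotation": [0,0,0]},
])

```text
time: 33.87
position: [0.4603, -0.2646, 0.1575]
tool_rot: [0.0, 1.568, -0.002]
ft_force: [-0.3, -0.0, -0.4]
grip_width: 0.739
```

Call:
play_rows([
  {"claw": 1,"linear": [0.06,0,0],"rotation": [0,0,0]},
  {"claw": 1,"linear": [0.04,0,0],"rotation": [0,0,0]},
])

```text
time: 34.03
position: [0.4604, -0.2645, 0.1551]
tool_rot: [0.001, 1.567, -0.002]
ft_force: [-0.9, 1.2, 0.4]
grip_width: 0.737
```

Call:
play_rows([
  {"claw": 1,"linear": [0.04,0,0],"rotation": [0,0,0]},
  {"claw": 1,"linear": [0.03,0,0],"rotation": [0,0,0]},
])

```text
time: 34.2
position: [0.4605, -0.2644, 0.1535]
tool_rot: [0.001, 1.567, -0.001]
ft_force: [-1.1, 1.5, 1.7]
grip_width: 0.738
```

Light contact of about 3 N at z = 0.1535. Release, rise, and go for mould C.

Call:
play_rows([
  {"claw": 0,"linear": [0,0,0],"rotation": [0,0,0]},
  {"claw": 0,"linear": [0,0,0],"rotation": [0,0,0]},
  {"claw": 0,"linear": [0,0,0],"rotation": [0,0,0]},
  {"claw": 0,"linear": [0,0,0],"rotation": [0,0,0]},
  {"claw": 0,"linear": [0,0,0],"rotation": [0,0,0]},
  {"claw": 0,"linear": [-0.3,0,0],"rotation": [0,0,0]},
  {"claw": 0,"linear": [-0.7,0,0],"rotation": [0,0,0]},
  {"claw": 0,"linear": [-1,0,0],"rotation": [0,0,0]},
  {"claw": 0,"linear": [-1,0.2,0],"rotation": [0,0,0]},
  {"claw": 0,"linear": [-1,0.5,0],"rotation": [0,0,0]},
])

```text
time: 35.03
position: [0.4564, -0.2493, 0.2542]
tool_rot: [0.003, 1.577, -0.011]
ft_force: [0.6, 0.3, -0.2]
grip_width: 0.998
```

Call:
play_rows([
  {"claw": 0,"linear": [-0.4,0.95,0],"rotation": [0,0,0]},
  {"claw": 0,"linear": [0,0.98,0],"rotation": [0,0,0]},
  {"claw": 0,"linear": [0,0.98,0],"rotation": [0,0,0]},
  {"claw": 0,"linear": [0,0.98,0],"rotation": [0,0,0]},
  {"claw": 0,"linear": [0,0.98,0],"rotation": [0,0,0]},
  {"claw": 0,"linear": [0,0.98,0],"rotation": [0,0,0]},
  {"claw": 0,"linear": [0,0.98,0],"rotation": [0,0,0]},
  {"claw": 0,"linear": [0,0.98,0],"rotation": [0,0,0]},
  {"claw": 0,"linear": [0,0.98,0],"rotation": [0,0,0]},
  {"claw": 0,"linear": [0,0.98,0],"rotation": [0,0,0]},
])

```text
time: 35.87
position: [0.4638, -0.0049, 0.2782]
tool_rot: [0.019, 1.551, -0.023]
ft_force: [0.3, 0.2, -0.2]
grip_width: 1.0
```

Call:
play_rows([
  {"claw": 0,"linear": [0,0.95,-0.2],"rotation": [0,0,0]},
  {"claw": 0,"linear": [0,0.95,-0.25],"rotation": [0,0,0]},
  {"claw": 0,"linear": [0,0.95,-0.25],"rotation": [0,0,0]},
  {"claw": 0,"linear": [0,0.95,-0.25],"rotation": [0,0,0]},
  {"claw": 0,"linear": [0,0.95,-0.25],"rotation": [0,0,0]},
  {"claw": 0,"linear": [0,0.95,-0.25],"rotation": [0,0,0]},
  {"claw": 0,"linear": [0,0.9,-0.25],"rotation": [0,0,0]},
  {"claw": 0,"linear": [0,0.6,-0.25],"rotation": [0,0,0]},
  {"claw": 0,"linear": [0,0,0],"rotation": [0,0,0]},
])

```text
time: 36.62
position: [0.4182, 0.1882, 0.283]
tool_rot: [0.021, 1.543, -0.018]
ft_force: [0.8, 0.7, 0.0]
grip_width: 0.999
```

```bash
python3 look.py w13
```

```text
tcp [0.4182 0.1882 0.283 ] tz [ 0.999 -0.025  0.028] tx [ 0.028  0.001 -1.   ]
blob [393, 0, 83, 55, 3387] [0.608 0.367 0.06 ]
blob [199, 71, 58, 60, 2669] [0.362 0.288 0.06 ]
blob [451, 88, 46, 89, 1668] [0.674 0.245 0.06 ]
blob [332, 213, 52, 31, 981] [0.535 0.12  0.06 ]
blob [292, 219, 36, 39, 882] [0.46 0.11 0.06]
blob [294, 289, 27, 24, 487] [0.46  0.006 0.06 ]
MOULD [0.6057 0.3707] 0.958
n 12 min 11.0 dist 0.2751 turn [-1.5  1.7 -0.1]
{"claw":0,"linear":[0.296, 0.63, 0.597],"rotation":[-0.001, 0.002, -0.0]},
MOULD [0.3659 0.2848] 0.945
n 6 min 5.6 dist 0.1393 turn [-1.5  1.7 -0.1]
{"claw":0,"linear":[0.545, 0.644, -0.388],"rotation":[-0.003, 0.003, -0.0]},
```

Call:
play_rows([
  {"claw": 0,"linear": [0.2,0.5,-0.35],"rotation": [-0.004,0.004,0]},
  {"claw": 0,"linear": [0.5,0.7,-0.45],"rotation": [-0.004,0.004,0]},
  {"claw": 0,"linear": [0.7,0.8,-0.5],"rotation": [-0.004,0.004,0]},
  {"claw": 0,"linear": [0.7,0.8,-0.5],"rotation": [-0.004,0.004,0]},
  {"claw": 0,"linear": [0.7,0.7,-0.4],"rotation": [0,0,0]},
  {"claw": 0,"linear": [0.7,0.4,-0.2],"rotation": [0,0,0]},
  {"claw": 0,"linear": [0.7,0,0],"rotation": [0,0,0]},
  {"claw": 0,"linear": [0.4,0,0],"rotation": [0,0,0]},
  {"claw": 0,"linear": [0,0,0],"rotation": [0,0,0]},
  {"claw": 0,"linear": [0,0,0],"rotation": [0,0,0]},
])

```text
time: 37.5
position: [0.3645, 0.2825, 0.1658]
tool_rot: [0.018, 1.563, -0.011]
ft_force: [0.4, -0.6, 0.4]
grip_width: 1.0
```

```bash
python3 - <<'E'
from h import *
p,r=axes(); print(p.round(4),r[:,0].round(3)); plan([.3662,.2849,.13],Rdown(0),1)
E
```

```text
[0.3645 0.2825 0.1658] [ 0.008  0.004 -1.   ]
n 1 min 1.4 dist 0.0359 turn [-1.   0.4 -0.3]
{"claw":0,"linear":[1.432, 0.091, 0.053],"rotation":[-0.012, 0.005, -0.003]},
```

Call:
play_rows([
  {"claw": 0,"linear": [0.4,0.06,0.03],"rotation": [-0.006,0.003,0]},
  {"claw": 0,"linear": [0.7,0.05,0],"rotation": [-0.006,0.003,0]},
  {"claw": 0,"linear": [0.8,0,0],"rotation": [0,0,0]},
  {"claw": 0,"linear": [0.8,0,0],"rotation": [0,0,0]},
  {"claw": 0,"linear": [0.7,0,0],"rotation": [0,0,0]},
  {"claw": 0,"linear": [0.3,0,0],"rotation": [0,0,0]},
  {"claw": 0,"linear": [0.1,0,0],"rotation": [0,0,0]},
  {"claw": 0,"linear": [0,0,0],"rotation": [0,0,0]},
  {"claw": 0,"linear": [0,0,0],"rotation": [0,0,0]},
])

```text
time: 38.25
position: [0.3746, 0.2872, 0.0738]
tool_rot: [0.017, 1.562, 0.009]
ft_force: [-0.0, 0.0, -0.6]
grip_width: 0.996
```

Call:
play_rows([
  {"claw": 0,"linear": [0.1,-0.05,-0.2],"rotation": [0,0,0]},
  {"claw": 0,"linear": [0.15,-0.04,-0.12],"rotation": [0,0,0]},
  {"claw": 0,"linear": [0,0,0],"rotation": [0,0,0]},
  {"claw": 0,"linear": [0,0,0],"rotation": [0,0,0]},
])

```text
time: 38.58
position: [0.3676, 0.2866, 0.0699]
tool_rot: [0.021, 1.558, 0.013]
ft_force: [0.3, 0.0, -0.4]
grip_width: 1.001
```

Call:
play_rows([
  {"claw": 1,"linear": [0,0,0],"rotation": [0,0,0]},
  {"claw": 1,"linear": [0,0,0],"rotation": [0,0,0]},
  {"claw": 1,"linear": [0,0,0],"rotation": [0,0,0]},
  {"claw": 1,"linear": [0,0,0],"rotation": [0,0,0]},
  {"claw": 1,"linear": [0,0,0],"rotation": [0,0,0]},
  {"claw": 1,"linear": [0,0,0],"rotation": [0,0,0]},
  {"claw": 1,"linear": [0,0,0],"rotation": [0,0,0]},
  {"claw": 1,"linear": [0,0,0],"rotation": [0,0,0]},
])

```text
time: 39.25
position: [0.3678, 0.2873, 0.0709]
tool_rot: [0.022, 1.557, 0.014]
ft_force: [-0.7, 0.2, 0.1]
grip_width: 0.741
```

Call:
play_rows([
  {"claw": 1,"linear": [-0.3,0,0],"rotation": [0,0,-0.005]},
  {"claw": 1,"linear": [-0.7,0,0],"rotation": [0,0,-0.005]},
  {"claw": 1,"linear": [-0.95,0,0],"rotation": [0,0.004,0]},
  {"claw": 1,"linear": [-0.95,0,0],"rotation": [0,0.004,0]},
  {"claw": 1,"linear": [-0.95,0,0],"rotation": [0,0,0]},
  {"claw": 1,"linear": [-0.95,0,0.2],"rotation": [0,0,0]},
  {"claw": 1,"linear": [-0.9,0,0.4],"rotation": [0,0,0]},
  {"claw": 1,"linear": [-0.8,-0.3,0.5],"rotation": [0,0,0]},
  {"claw": 1,"linear": [-0.8,-0.4,0.5],"rotation": [0,0,0]},
  {"claw": 1,"linear": [-0.7,-0.5,0.5],"rotation": [0,0,0]},
])

```text
time: 40.08
position: [0.4147, 0.2548, 0.2775]
tool_rot: [-0.007, 1.579, -0.003]
ft_force: [0.3, 0.4, -2.2]
grip_width: 0.737
```

Call:
play_rows([
  {"claw": 1,"linear": [-0.6,-0.7,0.4],"rotation": [0,0,0]},
  {"claw": 1,"linear": [-0.4,-0.9,0.3],"rotation": [0,0,0]},
  {"claw": 1,"linear": [-0.2,-0.95,0.3],"rotation": [0,0,0]},
  {"claw": 1,"linear": [0,-0.95,0.2],"rotation": [0,0,0]},
  {"claw": 1,"linear": [0,-0.97,0.1],"rotation": [0,0,0]},
  {"claw": 1,"linear": [0,-0.97,0.1],"rotation": [0,0,0]},
  {"claw": 1,"linear": [0,-0.97,0],"rotation": [0,0,0]},
  {"claw": 1,"linear": [0,-0.97,0],"rotation": [0,0,0]},
  {"claw": 1,"linear": [0,-0.97,0],"rotation": [0,0,0]},
  {"claw": 1,"linear": [0,-0.97,0],"rotation": [0,0,0]},
])

```text
time: 40.92
position: [0.4546, 0.0129, 0.3191]
tool_rot: [-0.006, 1.57, -0.002]
ft_force: [-0.0, -0.7, -1.3]
grip_width: 0.739
```

```bash
python3 - <<'E'
from h import *
p,r=axes(); print(p.round(4),r[:,0].round(3),get_state()['grip_width']); plan([.4595,-.2635,.30],Rdown(0))
E
```

```text
[0.4546 0.0129 0.3191] [ 0.001 -0.005 -1.   ] 0.7386227583068689
n 12 min 11.1 dist 0.2771 turn [0.1 0.1 0.3]
{"claw":0,"linear":[0.069, -0.921, 0.014],"rotation":[0.0, 0.0, 0.0]},
```

Call:
play_rows([
  {"claw": 1,"linear": [0,-0.95,0.03],"rotation": [0,0,0]},
  {"claw": 1,"linear": [0,-0.95,0.03],"rotation": [0,0,0]},
  {"claw": 1,"linear": [0,-0.95,0.03],"rotation": [0,0,0]},
  {"claw": 1,"linear": [0,-0.95,0.03],"rotation": [0,0,0]},
  {"claw": 1,"linear": [0,-0.95,0.03],"rotation": [0,0,0]},
  {"claw": 1,"linear": [0,-0.95,0.03],"rotation": [0,0,0]},
  {"claw": 1,"linear": [0,-0.95,0.03],"rotation": [0,0,0]},
  {"claw": 1,"linear": [0,-0.95,0.03],"rotation": [0,0,0]},
  {"claw": 1,"linear": [0,-0.95,0.03],"rotation": [0,0,0]},
  {"claw": 1,"linear": [0,-0.95,0.03],"rotation": [0,0,0]},
])

```text
time: 41.75
position: [0.4577, -0.2396, 0.3243]
tool_rot: [0.001, 1.567, -0.003]
ft_force: [0.3, -1.0, -1.7]
grip_width: 0.738
```

Call:
play_rows([
  {"claw": 1,"linear": [0.2,-0.6,0],"rotation": [0,0,0]},
  {"claw": 1,"linear": [0.4,-0.3,0],"rotation": [0,0,0]},
  {"claw": 1,"linear": [0.4,0,0],"rotation": [0,0,0]},
  {"claw": 1,"linear": [0.2,0,0],"rotation": [0,0,0]},
  {"claw": 1,"linear": [0,0,0],"rotation": [0,0,0]},
  {"claw": 1,"linear": [0,0,0],"rotation": [0,0,0]},
])

```text
time: 42.25
position: [0.4548, -0.2692, 0.2948]
tool_rot: [0.007, 1.568, -0.014]
ft_force: [0.1, -0.9, -0.4]
grip_width: 0.737
```

```bash
python3 - <<'E'
from h import *
p,r=axes(); print(p.round(4),r[:,0].round(3),get_state()['grip_width']); plan([.4595,-.2635,.255],Rdown(0),1)
E
```

```text
[ 0.4548 -0.2692  0.2948] [ 0.003 -0.005 -1.   ] 0.7367798705677342
n 1 min 1.6 dist 0.0405 turn [-0.8  0.2  0.3]
{"claw":0,"linear":[1.591, 0.239, 0.18],"rotation":[-0.009, 0.002, 0.003]},
```

Call:
play_rows([
  {"claw": 1,"linear": [0.3,0.15,0.1],"rotation": [-0.005,0.001,0]},
  {"claw": 1,"linear": [0.5,0.1,0.08],"rotation": [-0.004,0.001,0]},
  {"claw": 1,"linear": [0.5,0,0],"rotation": [0,0,0]},
  {"claw": 1,"linear": [0.2,0,0],"rotation": [0,0,0]},
  {"claw": 1,"linear": [0,0,0],"rotation": [0,0,0]},
  {"claw": 1,"linear": [0,0,0],"rotation": [0,0,0]},
])

```text
time: 42.75
position: [0.4622, -0.2569, 0.2538]
tool_rot: [-0.01, 1.57, 0.008]
ft_force: [-0.1, -0.4, -1.6]
grip_width: 0.741
```

Call:
play_rows([
  {"claw": 1,"linear": [0,-0.2,-0.08],"rotation": [0,0,0]},
  {"claw": 1,"linear": [0,-0.05,-0.02],"rotation": [0,0,0]},
  {"claw": 1,"linear": [0,0,0],"rotation": [0,0,0]},
  {"claw": 1,"linear": [0,0,0],"rotation": [0,0,0]},
])

```text
time: 43.08
position: [0.4603, -0.2639, 0.2549]
tool_rot: [-0.011, 1.569, 0.008]
ft_force: [-0.4, 0.1, -1.3]
grip_width: 0.74
```

Call:
play_rows([
  {"claw": 1,"linear": [0.3,0,0],"rotation": [0,0,0]},
  {"claw": 1,"linear": [0.5,0,0],"rotation": [0,0,0]},
  {"claw": 1,"linear": [0.5,0,0],"rotation": [0,0,0]},
  {"claw": 1,"linear": [0.5,0,0],"rotation": [0,0,0]},
  {"claw": 1,"linear": [0.25,0,0],"rotation": [0,0,0]},
  {"claw": 1,"linear": [0,0,0],"rotation": [0,0,0]},
  {"claw": 1,"linear": [0,0,0],"rotation": [0,0,0]},
])

```text
time: 43.67
position: [0.4602, -0.2625, 0.2008]
tool_rot: [-0.007, 1.569, 0.013]
ft_force: [0.5, -0.4, 4.6]
grip_width: 0.732
```

Call:
play_rows([
  {"claw": 1,"linear": [0.1,0,0],"rotation": [0,0,0]},
  {"claw": 1,"linear": [0.04,0,0],"rotation": [0,0,0]},
  {"claw": 1,"linear": [0,0,0],"rotation": [0,0,0]},
])

```text
time: 43.92
position: [0.4607, -0.2635, 0.1977]
tool_rot: [-0.007, 1.567, 0.011]
ft_force: [-0.3, 0.4, 2.8]
grip_width: 0.733
```

Call:
play_rows([
  {"claw": 1,"linear": [0.03,-0.05,-0.03],"rotation": [0,0,0]},
  {"claw": 1,"linear": [0.03,0,0],"rotation": [0,0,0]},
  {"claw": 1,"linear": [0,0,0],"rotation": [0,0,0]},
])

```text
time: 44.17
position: [0.4603, -0.2645, 0.1965]
tool_rot: [-0.007, 1.566, 0.012]
ft_force: [-0.6, 0.5, 1.8]
grip_width: 0.735
```

Call:
play_rows([
  {"claw": 1,"linear": [0.06,0,0],"rotation": [0,0,0]},
  {"claw": 1,"linear": [0.03,0,0],"rotation": [0,0,0]},
  {"claw": 1,"linear": [0,0,0],"rotation": [0,0,0]},
])

```text
time: 44.42
position: [0.4604, -0.2651, 0.1945]
tool_rot: [-0.007, 1.566, 0.011]
ft_force: [-1.0, 0.6, 1.9]
grip_width: 0.739
```

Call:
play_rows([
  {"claw": 1,"linear": [0.06,0,0],"rotation": [0,0,0]},
  {"claw": 1,"linear": [0.03,0,0],"rotation": [0,0,0]},
  {"claw": 1,"linear": [0,0,0],"rotation": [0,0,0]},
])

```text
time: 44.67
position: [0.4604, -0.2658, 0.1923]
tool_rot: [-0.008, 1.565, 0.01]
ft_force: [-0.8, -1.3, 3.2]
grip_width: 0.735
```

Call:
play_rows([
  {"claw": 1,"linear": [0.06,0,0],"rotation": [0,0,0]},
  {"claw": 1,"linear": [0.03,0,0],"rotation": [0,0,0]},
  {"claw": 1,"linear": [0,0,0],"rotation": [0,0,0]},
])

```text
time: 44.92
position: [0.4603, -0.2663, 0.1899]
tool_rot: [-0.008, 1.565, 0.009]
ft_force: [-1.5, -0.2, 4.5]
grip_width: 0.735
```

Contact grows to about 5 N at the predicted seat height of 0.190. Release and fetch mould D.

Call:
play_rows([
  {"claw": 0,"linear": [0,0,0],"rotation": [0,0,0]},
  {"claw": 0,"linear": [0,0,0],"rotation": [0,0,0]},
  {"claw": 0,"linear": [0,0,0],"rotation": [0,0,0]},
  {"claw": 0,"linear": [0,0,0],"rotation": [0,0,0]},
  {"claw": 0,"linear": [0,0,0],"rotation": [0,0,0]},
  {"claw": 0,"linear": [-0.3,0,0],"rotation": [0,0,0]},
  {"claw": 0,"linear": [-0.7,0,0],"rotation": [0,0,0]},
  {"claw": 0,"linear": [-1,0,0],"rotation": [0,0,0]},
  {"claw": 0,"linear": [-1,0.2,0.1],"rotation": [0,0,0]},
  {"claw": 0,"linear": [-0.9,0.6,0.2],"rotation": [0,0,0]},
])

```text
time: 45.75
position: [0.4623, -0.2467, 0.2856]
tool_rot: [-0.003, 1.577, 0.004]
ft_force: [0.6, 0.3, 0.4]
grip_width: 1.003
```

Call:
play_rows([
  {"claw": 0,"linear": [-0.1,0.9,0.2],"rotation": [0,0,0]},
  {"claw": 0,"linear": [0,0.95,0.25],"rotation": [0,0,0]},
  {"claw": 0,"linear": [0,0.95,0.25],"rotation": [0,0,0]},
  {"claw": 0,"linear": [0,0.95,0.25],"rotation": [0,0,0]},
  {"claw": 0,"linear": [0,0.95,0.25],"rotation": [0,0,0]},
  {"claw": 0,"linear": [0,0.95,0.25],"rotation": [0,0,0]},
  {"claw": 0,"linear": [0,0.95,0.25],"rotation": [0,0,0]},
  {"claw": 0,"linear": [0,0.95,0.25],"rotation": [0,0,0]},
  {"claw": 0,"linear": [0,0.95,0.25],"rotation": [0,0,0]},
  {"claw": 0,"linear": [0,0.95,0.25],"rotation": [0,0,0]},
])

```text
time: 46.58
position: [0.5288, -0.0077, 0.303]
tool_rot: [0.009, 1.556, -0.004]
ft_force: [0.9, 0.3, -0.6]
grip_width: 0.999
```

Call:
play_rows([
  {"claw": 0,"linear": [0,0.95,0.25],"rotation": [0,0,0]},
  {"claw": 0,"linear": [0,0.95,0.25],"rotation": [0,0,0]},
  {"claw": 0,"linear": [0,0.95,0.25],"rotation": [0,0,0]},
  {"claw": 0,"linear": [0,0.95,0.25],"rotation": [0,0,0]},
  {"claw": 0,"linear": [0,0.95,0.25],"rotation": [0,0,0]},
  {"claw": 0,"linear": [0,0.95,0.25],"rotation": [0,0,0]},
  {"claw": 0,"linear": [0,0.95,0.25],"rotation": [0,0,0]},
  {"claw": 0,"linear": [0,0.95,0.25],"rotation": [0,0,0]},
  {"claw": 0,"linear": [0,0.7,0.1],"rotation": [0,0,0]},
  {"claw": 0,"linear": [0,0,0],"rotation": [0,0,0]},
])

```text
time: 47.42
position: [0.585, 0.2174, 0.3101]
tool_rot: [0.006, 1.551, 0.005]
ft_force: [-0.1, 0.8, -1.0]
grip_width: 0.999
```

```bash
python3 look.py w14; python3 - <<'E'
from h import *
a=get_image('scene'); b=get_image('side')
cv2.imwrite('pics/c15.png',np.hstack([crop(a,190,90,290,200,4),crop(b,270,120,370,230,4)]))
E
```

```text
tcp [0.585  0.2174 0.3101] tz [ 1.    -0.001  0.02 ] tx [ 0.02   0.007 -1.   ]
blob [268, 24, 53, 62, 2584] [0.607 0.375 0.06 ]
blob [330, 117, 47, 82, 1429] [0.69  0.246 0.06 ]
blob [225, 230, 51, 28, 1033] [0.552 0.119 0.06 ]
blob [192, 287, 17, 38, 447] [0.465 0.017 0.06 ]
MOULD [0.6049 0.3689] 0.938
n 8 min 7.6 dist 0.1901 turn [-0.1  1.2 -0.3]
{"claw":0,"linear":[0.557, 0.766, 0.087],"rotation":[-0.0, 0.002, -0.0]},
```

View pics/c15.png

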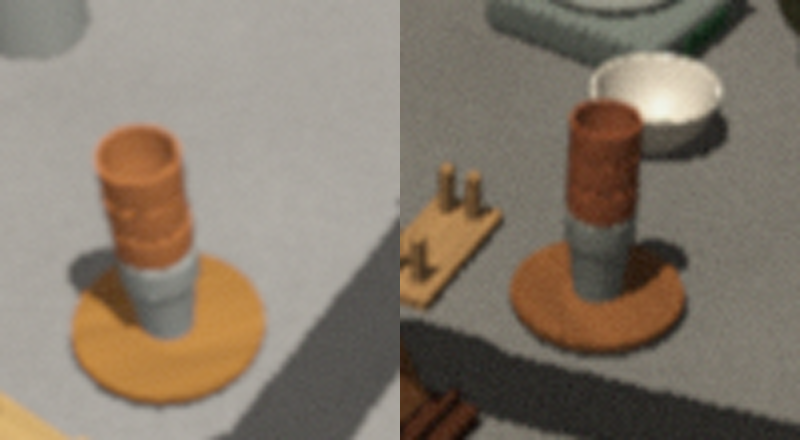

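The three moulds stand nested and upright on the cup. Mould D is at (0.605, 0.369).

Call:
play_rows([
  {"claw": 0,"linear": [0.2,0.5,0.1],"rotation": [0,0.004,0]},
  {"claw": 0,"linear": [0.5,0.8,0.1],"rotation": [0,0.004,0]},
  {"claw": 0,"linear": [0.6,0.8,0.1],"rotation": [0,0.004,0]},
  {"claw": 0,"linear": [0.6,0.8,0.1],"rotation": [0,0,0]},
  {"claw": 0,"linear": [0.6,0.8,0.1],"rotation": [0,0,0]},
  {"claw": 0,"linear": [0.7,0.8,0.1],"rotation": [0,0,0]},
  {"claw": 0,"linear": [0.7,0.7,0.05],"rotation": [0,0,0]},
  {"claw": 0,"linear": [0.7,0.4,0],"rotation": [0,0,0]},
  {"claw": 0,"linear": [0.6,0.1,0],"rotation": [0,0,0]},
  {"claw": 0,"linear": [0.4,0,0],"rotation": [0,0,0]},
])

```text
time: 48.4
position: [0.6127, 0.348, 0.172]
tool_rot: [0.036, 1.562, -0.016]
ft_force: [-0.2, -0.4, 0.1]
grip_width: 1.001
```

```bash
python3 - <<'E'
from h import *
print('stack rim',tri((cam('scene'),(224.5,127.5)),(cam('side'),(321.5,149.5))).round(4))
p,r=axes(); print(p.round(4),r[:,0].round(3)); plan([.605,.3695,.13],Rdown(0),1)
E
```

```text
stack rim [ 0.4587 -0.2655  0.2048]
[0.6127 0.348  0.172 ] [ 0.009  0.012 -1.   ]
n 1 min 1.9 dist 0.0478 turn [-1.9  0.5 -0.7]
{"claw":0,"linear":[1.688, 0.828, -0.35],"rotation":[-0.021, 0.006, -0.008]},
```

Call:
play_rows([
  {"claw": 0,"linear": [0.3,0.35,-0.15],"rotation": [-0.007,0.003,-0.003]},
  {"claw": 0,"linear": [0.5,0.3,-0.12],"rotation": [-0.007,0.003,-0.003]},
  {"claw": 0,"linear": [0.4,0.1,-0.05],"rotation": [-0.007,0,0]},
  {"claw": 0,"linear": [0.2,0,0],"rotation": [0,0,0]},
  {"claw": 0,"linear": [0,0,0],"rotation": [0,0,0]},
  {"claw": 0,"linear": [0,0,0],"rotation": [0,0,0]},
])

```text
time: 48.9
position: [0.6046, 0.366, 0.1326]
tool_rot: [0.001, 1.575, -0.0]
ft_force: [-0.1, -0.2, 0.1]
grip_width: 0.996
```

```bash
python3 - <<'E'
from h import *
p,r=axes(); print(p.round(4),r[:,0].round(3)); plan([.605,.3695,.067],Rdown(0),3)
E
```

```text
[0.6046 0.366  0.1326] [-0.004  0.001 -1.   ]
n 3 min 2.6 dist 0.0657 turn [-0.1 -0.2 -0. ]
{"claw":0,"linear":[0.875, 0.047, 0.009],"rotation":[-0.0, -0.001, -0.0]},
```

Call:
play_rows([
  {"claw": 0,"linear": [0.4,0.07,0],"rotation": [0,0,0]},
  {"claw": 0,"linear": [0.7,0.05,0],"rotation": [0,0,0]},
  {"claw": 0,"linear": [0.7,0,0],"rotation": [0,0,0]},
  {"claw": 0,"linear": [0.5,0,0],"rotation": [0,0,0]},
  {"claw": 0,"linear": [0.2,0,0],"rotation": [0,0,0]},
  {"claw": 0,"linear": [0.05,0,0],"rotation": [0,0,0]},
  {"claw": 0,"linear": [0,0,0],"rotation": [0,0,0]},
])

```text
time: 49.48
position: [0.608, 0.3685, 0.0694]
tool_rot: [0.007, 1.568, 0.0]
ft_force: [-0.6, 0.8, 0.1]
grip_width: 1.002
```

Call:
play_rows([
  {"claw": 1,"linear": [0,0,0],"rotation": [0,0,0]},
  {"claw": 1,"linear": [0,0,0],"rotation": [0,0,0]},
  {"claw": 1,"linear": [0,0,0],"rotation": [0,0,0]},
  {"claw": 1,"linear": [0,0,0],"rotation": [0,0,0]},
  {"claw": 1,"linear": [0,0,0],"rotation": [0,0,0]},
  {"claw": 1,"linear": [0,0,0],"rotation": [0,0,0]},
  {"claw": 1,"linear": [0,0,0],"rotation": [0,0,0]},
  {"claw": 1,"linear": [0,0,0],"rotation": [0,0,0]},
])

```text
time: 50.15
position: [0.6097, 0.3692, 0.0728]
tool_rot: [0.01, 1.564, 0.002]
ft_force: [0.5, 0.3, -2.1]
grip_width: 0.739
```

Call:
play_rows([
  {"claw": 1,"linear": [-0.3,0,0],"rotation": [0,0,0]},
  {"claw": 1,"linear": [-0.7,0,0],"rotation": [0,0,0]},
  {"claw": 1,"linear": [-0.95,0,0],"rotation": [0,0,0]},
  {"claw": 1,"linear": [-0.95,0,0],"rotation": [0,0,0]},
  {"claw": 1,"linear": [-0.95,0,0],"rotation": [0,0,0]},
  {"claw": 1,"linear": [-0.95,0,0],"rotation": [0,0,0]},
  {"claw": 1,"linear": [-0.9,-0.3,-0.1],"rotation": [0,0,0]},
  {"claw": 1,"linear": [-0.8,-0.5,-0.15],"rotation": [0,0,0]},
  {"claw": 1,"linear": [-0.8,-0.5,-0.15],"rotation": [0,0,0]},
  {"claw": 1,"linear": [-0.7,-0.6,-0.2],"rotation": [0,0,0]},
])

```text
time: 50.98
position: [0.5891, 0.3216, 0.2775]
tool_rot: [0.001, 1.573, 0.001]
ft_force: [-0.2, -0.3, -1.4]
grip_width: 0.743
```

Call:
play_rows([
  {"claw": 1,"linear": [-0.6,-0.75,-0.2],"rotation": [0,0,0]},
  {"claw": 1,"linear": [-0.6,-0.8,-0.2],"rotation": [0,0,0]},
  {"claw": 1,"linear": [-0.4,-0.9,-0.25],"rotation": [0,0,0]},
  {"claw": 1,"linear": [-0.2,-0.95,-0.25],"rotation": [0,0,0]},
  {"claw": 1,"linear": [-0.05,-0.95,-0.25],"rotation": [0,0,0]},
  {"claw": 1,"linear": [0,-0.95,-0.25],"rotation": [0,0,0]},
  {"claw": 1,"linear": [0,-0.95,-0.25],"rotation": [0,0,0]},
  {"claw": 1,"linear": [0,-0.95,-0.25],"rotation": [0,0,0]},
  {"claw": 1,"linear": [0,-0.95,-0.25],"rotation": [0,0,0]},
  {"claw": 1,"linear": [0,-0.95,-0.25],"rotation": [0,0,0]},
])

```text
time: 51.82
position: [0.5279, 0.0836, 0.3356]
tool_rot: [0.009, 1.561, 0.01]
ft_force: [1.0, 0.7, 0.0]
grip_width: 0.75
```

```bash
python3 - <<'E'
from h import *
p,r=axes(); print(p.round(4),r[:,0].round(3),get_state()['grip_width']); plan([.4595,-.225,.335],Rdown(0))
E
```

```text
[0.5279 0.0836 0.3356] [ 0.01   0.012 -1.   ] 0.7495980508847867
n 13 min 12.7 dist 0.3161 turn [ 0.1  0.6 -0.7]
{"claw":0,"linear":[-0.011, -0.949, -0.211],"rotation":[0.0, 0.0, -0.001]},
```

Call:
play_rows([
  {"claw": 1,"linear": [-0.01,-0.95,-0.21],"rotation": [0,0.001,-0.001]},
  {"claw": 1,"linear": [-0.01,-0.95,-0.21],"rotation": [0,0.001,-0.001]},
  {"claw": 1,"linear": [-0.01,-0.95,-0.21],"rotation": [0,0.001,-0.001]},
  {"claw": 1,"linear": [-0.01,-0.95,-0.21],"rotation": [0,0.001,-0.001]},
  {"claw": 1,"linear": [-0.01,-0.95,-0.21],"rotation": [0,0,0]},
  {"claw": 1,"linear": [-0.01,-0.95,-0.21],"rotation": [0,0,0]},
  {"claw": 1,"linear": [-0.01,-0.95,-0.21],"rotation": [0,0,0]},
  {"claw": 1,"linear": [-0.01,-0.95,-0.21],"rotation": [0,0,0]},
  {"claw": 1,"linear": [-0.01,-0.95,-0.21],"rotation": [0,0,0]},
  {"claw": 1,"linear": [-0.01,-0.95,-0.21],"rotation": [0,0,0]},
])

```text
time: 52.65
position: [0.4681, -0.1719, 0.3391]
tool_rot: [0.021, 1.561, 0.008]
ft_force: [0.8, 0.6, -1.7]
grip_width: 0.744
```

Call:
play_rows([
  {"claw": 1,"linear": [0,-0.95,-0.21],"rotation": [0,0,0]},
  {"claw": 1,"linear": [0,-0.9,-0.21],"rotation": [0,0,0]},
  {"claw": 1,"linear": [0,-0.8,-0.1],"rotation": [0,0,0]},
  {"claw": 1,"linear": [0,-0.6,0],"rotation": [0,0,0]},
  {"claw": 1,"linear": [0,-0.3,0],"rotation": [0,0,0]},
  {"claw": 1,"linear": [0,0,0],"rotation": [0,0,0]},
  {"claw": 1,"linear": [0,0,0],"rotation": [0,0,0]},
])

```text
time: 53.23
position: [0.4463, -0.2763, 0.3402]
tool_rot: [0.04, 1.553, -0.002]
ft_force: [0.1, -1.1, -0.9]
grip_width: 0.746
```

```bash
python3 - <<'E'
from h import *
p,r=axes(); print(p.round(4),r[:,0].round(3),get_state()['grip_width']); plan([.4592,-.2645,.295],Rdown(0),1)
E
```

```text
[ 0.4463 -0.2763  0.3402] [ 0.018  0.024 -1.   ] 0.7457815551614246
n 1 min 1.9 dist 0.0485 turn [-1.5  1.  -1.4]
{"claw":0,"linear":[1.827, 0.442, 0.474],"rotation":[-0.017, 0.011, -0.016]},
```

Call:
play_rows([
  {"claw": 1,"linear": [0.2,0.22,0.2],"rotation": [-0.006,0.004,-0.006]},
  {"claw": 1,"linear": [0.4,0.15,0.18],"rotation": [-0.006,0.004,-0.006]},
  {"claw": 1,"linear": [0.5,0.05,0.08],"rotation": [-0.004,0.003,-0.004]},
  {"claw": 1,"linear": [0.4,0,0],"rotation": [0,0,0]},
  {"claw": 1,"linear": [0.1,0,0],"rotation": [0,0,0]},
  {"claw": 1,"linear": [0,0,0],"rotation": [0,0,0]},
  {"claw": 1,"linear": [0,0,0],"rotation": [0,0,0]},
])

```text
time: 53.82
position: [0.4605, -0.2584, 0.2946]
tool_rot: [-0.007, 1.574, 0.009]
ft_force: [-0.2, 0.4, -1.7]
grip_width: 0.742
```

```bash
python3 - <<'E'
from h import *
p,r=axes(); print(p.round(4),r[:,0].round(3),get_state()['grip_width']); plan([.4592,-.2655,.295],Rdown(0),1)
E
```

```text
[ 0.4605 -0.2584  0.2946] [-0.004  0.001 -1.   ] 0.7417960552502875
n 1 min 0.3 dist 0.0073 turn [ 0.6 -0.2 -0.1]
{"claw":0,"linear":[-0.017, -0.284, -0.055],"rotation":[0.006, -0.002, -0.001]},
```

Call:
play_rows([
  {"claw": 1,"linear": [0,-0.2,-0.04],"rotation": [0.004,0,0]},
  {"claw": 1,"linear": [0,-0.07,-0.02],"rotation": [0,0,0]},
  {"claw": 1,"linear": [0,0,0],"rotation": [0,0,0]},
  {"claw": 1,"linear": [0,0,0],"rotation": [0,0,0]},
])

```text
time: 54.15
position: [0.459, -0.2666, 0.2954]
tool_rot: [-0.001, 1.573, 0.002]
ft_force: [0.1, -0.3, -1.8]
grip_width: 0.742
```

Call:
play_rows([
  {"claw": 1,"linear": [0.25,0,0],"rotation": [0,0,0]},
  {"claw": 1,"linear": [0.45,0,0],"rotation": [0,0,0]},
  {"claw": 1,"linear": [0.45,0,0],"rotation": [0,0,0]},
  {"claw": 1,"linear": [0.3,0,0],"rotation": [0,0,0]},
  {"claw": 1,"linear": [0.1,0,0],"rotation": [0,0,0]},
  {"claw": 1,"linear": [0,0,0],"rotation": [0,0,0]},
  {"claw": 1,"linear": [0,0,0],"rotation": [0,0,0]},
])

```text
time: 54.73
position: [0.4579, -0.267, 0.2517]
tool_rot: [0.001, 1.574, 0.002]
ft_force: [-0.2, -0.1, -1.5]
grip_width: 0.738
```

Call:
play_rows([
  {"claw": 1,"linear": [0.25,0.06,0.04],"rotation": [0,0,0]},
  {"claw": 1,"linear": [0.3,0,0],"rotation": [0,0,0]},
  {"claw": 1,"linear": [0.15,0,0],"rotation": [0,0,0]},
  {"claw": 1,"linear": [0,0,0],"rotation": [0,0,0]},
  {"claw": 1,"linear": [0,0,0],"rotation": [0,0,0]},
])

```text
time: 55.15
position: [0.4602, -0.2653, 0.2332]
tool_rot: [-0.001, 1.572, 0.002]
ft_force: [-0.2, 0.0, -0.9]
grip_width: 0.743
```

Call:
play_rows([
  {"claw": 1,"linear": [0.06,0,0],"rotation": [0,0,0]},
  {"claw": 1,"linear": [0.04,0,0],"rotation": [0,0,0]},
  {"claw": 1,"linear": [0,0,0],"rotation": [0,0,0]},
])

```text
time: 55.4
position: [0.4606, -0.2654, 0.2308]
tool_rot: [-0.001, 1.571, 0.001]
ft_force: [1.4, -0.0, -0.9]
grip_width: 0.736
```

Call:
play_rows([
  {"claw": 1,"linear": [0.06,0,-0.03],"rotation": [0,0,0]},
  {"claw": 1,"linear": [0.04,0,0],"rotation": [0,0,0]},
  {"claw": 1,"linear": [0,0,0],"rotation": [0,0,0]},
])

```text
time: 55.65
position: [0.4605, -0.2655, 0.2286]
tool_rot: [-0.002, 1.569, 0.001]
ft_force: [1.0, -0.9, -0.9]
grip_width: 0.744
```

Call:
play_rows([
  {"claw": 1,"linear": [0.06,0,0],"rotation": [0,0,0]},
  {"claw": 1,"linear": [0.04,0,0],"rotation": [0,0,0]},
  {"claw": 1,"linear": [0,0,0],"rotation": [0,0,0]},
])

```text
time: 55.9
position: [0.4607, -0.2656, 0.2261]
tool_rot: [-0.002, 1.568, 0.001]
ft_force: [1.2, -0.8, -1.7]
grip_width: 0.747
```

Call:
play_rows([
  {"claw": 1,"linear": [0.05,0,-0.03],"rotation": [0,0,0]},
  {"claw": 1,"linear": [0.03,0,0],"rotation": [0,0,0]},
  {"claw": 1,"linear": [0,0,0],"rotation": [0,0,0]},
])

```text
time: 56.15
position: [0.4606, -0.2656, 0.2242]
tool_rot: [-0.002, 1.567, 0.001]
ft_force: [2.0, 0.5, -0.8]
grip_width: 0.743
```

Call:
play_rows([
  {"claw": 1,"linear": [0.04,0,0],"rotation": [0,0,0]},
  {"claw": 1,"linear": [0.03,0,0],"rotation": [0,0,0]},
  {"claw": 1,"linear": [0,0,0],"rotation": [0,0,0]},
])

```text
time: 56.4
position: [0.4609, -0.2658, 0.2226]
tool_rot: [-0.002, 1.566, 0.001]
ft_force: [1.9, -0.7, -0.3]
grip_width: 0.74
```

Call:
play_rows([
  {"claw": 1,"linear": [0.05,0,0.02],"rotation": [0,0,0]},
  {"claw": 1,"linear": [0.03,0,0],"rotation": [0,0,0]},
  {"claw": 1,"linear": [0,0,0],"rotation": [0,0,0]},
])

```text
time: 56.65
position: [0.4616, -0.266, 0.2209]
tool_rot: [-0.002, 1.566, 0.001]
ft_force: [0.3, -0.4, 0.8]
grip_width: 0.741
```

Call:
play_rows([
  {"claw": 1,"linear": [0.04,0,0],"rotation": [0,0,0]},
  {"claw": 1,"linear": [0.02,0,0],"rotation": [0,0,0]},
  {"claw": 1,"linear": [0,0,0],"rotation": [0,0,0]},
])

```text
time: 56.9
position: [0.4619, -0.2663, 0.2199]
tool_rot: [-0.002, 1.565, 0.001]
ft_force: [-0.3, 1.0, 1.2]
grip_width: 0.74
```

Call:
play_rows([
  {"claw": 1,"linear": [0.05,0,0],"rotation": [0,0,0]},
  {"claw": 1,"linear": [0.03,0,0],"rotation": [0,0,0]},
  {"claw": 1,"linear": [0,0,0],"rotation": [0,0,0]},
])

```text
time: 57.15
position: [0.4624, -0.2665, 0.2184]
tool_rot: [-0.002, 1.564, 0.001]
ft_force: [1.2, 0.7, 2.7]
grip_width: 0.745
```

Contact at z = 0.218, with the full mould weight carried plus a few newtons. Release, rise clear, and check.

Call:
play_rows([
  {"claw": 0,"linear": [0,0,0],"rotation": [0,0,0]},
  {"claw": 0,"linear": [0,0,0],"rotation": [0,0,0]},
  {"claw": 0,"linear": [0,0,0],"rotation": [0,0,0]},
  {"claw": 0,"linear": [0,0,0],"rotation": [0,0,0]},
  {"claw": 0,"linear": [0,0,0],"rotation": [0,0,0]},
  {"claw": 0,"linear": [-0.3,0,0],"rotation": [0,0,0]},
  {"claw": 0,"linear": [-0.7,0,0],"rotation": [0,0,0]},
  {"claw": 0,"linear": [-0.95,0,0],"rotation": [0,0,0]},
  {"claw": 0,"linear": [-0.9,0.3,0],"rotation": [0,0,0]},
  {"claw": 0,"linear": [-0.5,0.7,0],"rotation": [0,0,0]},
])

```text
time: 57.98
position: [0.4561, -0.2436, 0.3013]
tool_rot: [0.003, 1.578, -0.008]
ft_force: [0.6, -0.1, -0.2]
grip_width: 0.999
```

Call:
play_rows([
  {"claw": 0,"linear": [0,0.95,0],"rotation": [0,0,0]},
  {"claw": 0,"linear": [0,0.95,0],"rotation": [0,0,0]},
  {"claw": 0,"linear": [0,0.95,0],"rotation": [0,0,0]},
  {"claw": 0,"linear": [0,0.95,0],"rotation": [0,0,0]},
  {"claw": 0,"linear": [0,0.95,0],"rotation": [0,0,0]},
  {"claw": 0,"linear": [0,0.95,0],"rotation": [0,0,0]},
  {"claw": 0,"linear": [0,0.95,0],"rotation": [0,0,0]},
  {"claw": 0,"linear": [0,0.95,0],"rotation": [0,0,0]},
  {"claw": 0,"linear": [0,0.7,0],"rotation": [0,0,0]},
  {"claw": 0,"linear": [0,0,0],"rotation": [0,0,0]},
])

```text
time: 58.82
position: [0.4598, -0.0287, 0.312]
tool_rot: [0.009, 1.561, -0.01]
ft_force: [-0.0, -0.3, -0.4]
grip_width: 0.998
```

```bash
python3 - <<'E'
from h import *
a=get_image('scene'); b=get_image('side'); print(axes()[0].round(3),get_state()['time'])
cv2.imwrite('pics/c16.png',np.hstack([crop(a,180,90,380,290,2.1)[:420],crop(b,220,80,400,280,2.1)[:420]]))
E
```

```text
[ 0.46  -0.033  0.312] 58.9167
```

View pics/c16.png

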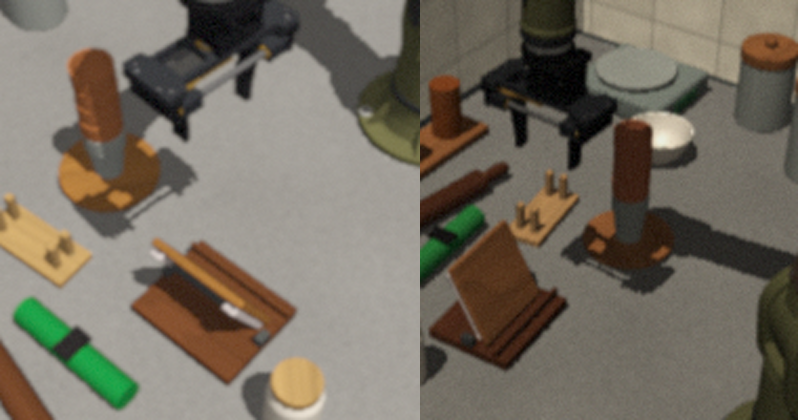

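```bash
python3 - <<'E'
from h import *
print('top rim',tri((cam('scene'),(223.3,118.6)),(cam('side'),(321,140.3))).round(4), get_state()['ft_force'].round(1), get_state()['grip_width'])
print(close_job())
E
```

```text
top rim [ 0.4606 -0.2616  0.2429] [1.  0.5 1. ] 0.9999872106439605
the job is handed in; nothing more can be done
None
```

The job is handed in at about 59 s of simulated time. `close_job()` gives no verdict, so these are my own checks.

- **Backrest:** I gripped the crossbar and pulled it up from about 0.77 rad to 0.43–0.44 rad, then let go. The wrist and scene pictures taken right afterwards agreed on that angle. I did not measure it again after the board was placed.
- **Board:** I took it from the rack, set it on the base behind the front lip and released it against the slats. During placing I pressed it onto the base with about 19 N, then backed off before opening the fingers. The last pictures show it still leaning flat and centred on the backrest.
- **Moulds:** All four copper moulds are nested upright in the holder cup, and the two blue ones were left alone.
    - **Contact force:** it was at most about 6 N at the end of each lowering move. I could not see any peak within a move.
    - **Third mould:** it first touched about 11 mm above its seat, with 2–5 N. I shifted it slightly and it slid down to the expected height.
    - **Top rim:** triangulated at (0.461, -0.262, 0.243). That puts its foot at about 0.153 m, under the 0.168 m limit, and about 5 mm from the holder axis, a little more than my earlier readings of the stack.
- **Other things:** I did not see any bystander moved in the pictures. The arm ended clear of everything with its gripper open.

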